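Put the stone tester away in its case

ROBOT

A 6-joint arm with a two-finger parallel gripper is mounted at the origin on the work surface. World frame = base frame: x ahead of the robot, y to its left, z up, the work surface at z = 0. Lengths are in mm, angles in rad, forces in N, time in s.
With the tool pointing down it reaches from about 275 to 850 mm from the base axis. Payload 19 kg.
Tool frame: the origin (TCP) lies midway between the tips of the shut fingers; the grasp point (between the pads) lies 19 mm behind it; z points along the fingers, y is the direction in which the jaws open and shut (so a half turn about z gives the same grasp; the last joint's range is limited). The gripper opens to 85 mm and grips with 20 to 120 N. Pads are 22 mm wide; open, the fingers measure 114 mm over their backs; the gripper's body (76 mm by 85 mm) begins 54 mm behind the grasp point. The pads swing forward as they close: fully open they stand 13 mm farther back than shut.
Start: joints at [-1.452, 0.15, 1.437, -0, 1.554, -0.134], TCP at [143.792, -556.699, 231.267] pointing down, gripper open.
Joint ranges: [-2.8, 2.8], [-0.68, 2.1], [0.12, 2.68], [-1.39, 4.53], [0.16, 2.79], [-2.81, 2.81]. Speed limits (rad/s): [1.89, 1.89, 2.22, 3.01, 3.01, 3.01].

INTERFACE

Orientations are given as a unit quaternion [x, y, z, w].
In Python, from workcell import arm gives the robot as it stands.
- The arm moves only by the shell command python3 -m handwheel 'ROWS' [FORCE]. ROWS is JSON, a list of rows, each an object with "delta_rot": the turn, a rotation vector about the tool's x, y, z in rad, a list of three; "translation": the shift along the tool's x, y, z in mm, a list of three; "claw": the opening, from -1 (shut) to 1 (fully open). A call has 1 to 20 rows; each row shifts and turns the commanded pose from where the row before left it, along the tool's axes as they then stand; what a row does not reach is not made up. A row lasts 1/12 s, in which the tool goes at most 41.7 mm and 7.16 degrees, less where a joint would pass 70% of its speed; a pose out of reach is approached as far as the arm can. A call is refused whole if a number of a shift passes 41.7 or a number of a turn 0.125, either way. A call with a gripper value outside its range is refused whole. The fingers move at their own pace and stop on an object; FORCE is the grip in N (left out, the last holds). Time passes only in rows, so rows that do not move let the fingers close. It gives the time, the measured TCP pose, the force and the opening at its end, in the units of the state.
- arm.observe(): the state, without advancing time (a new reading comes with each control period).
- arm.snapshot(name): name is "scene" or "top" or "wrist"; returns the picture (400x640x3 uint8, red, green, blue); there is no depth.
- arm.camera_params(name): a dict with "intrinsics" (3x3 intrinsics, pixels), "R" (3x3) and "t" (3): a world point X has camera coordinates R X + t; the wrist camera has in their place "T_tool_cam" (4x4, takes a point from camera to tool coordinates, whose origin is the TCP and whose axes are the flange's). Camera axes: x right, y down, z forward; pixel columns grow to the right and rows downward; lengths in mm; the calibration is good to about 2 mm. A picture is of the moment at which its call begins: read the wrist's pose just before it. camera_params takes no time and is no camera call.
- arm.hand_in(): hands the job in, once; it reports no verdict.
The state is a dict: "t": time; "joint_pos": joint angles; "dq": joint speeds; "tau": joint torques, N m; "eef_pos": TCP position; "tcp_rot": TCP orientation; "wrist_force": force on the tool from outside, world axes, zero at the start; "wrist_torque": the same for the moment, N m; "opening": finger opening in mm.
Only numpy, scipy, OpenCV 4.12 (cv2) and the standard library are available. Lean on these libraries where they do the work, as an engineer would, in place of code of your own. Each camera call takes 0.05 s, during which the arm holds its last target. There are 200 camera calls.

TASK

Pull the yellow stone tester out of its upright holder and lay it flat on the white sorting pad, letting go of it there; then take it up again and lay it flat, broad face down, in the two forks inside the open black case (either way round). Then lower the case's lid gently, all the way shut, without letting it slam. Do not drop the tester, and leave the other things on the table where they are.

Things in the scene. Friction and masses are not known exactly. Their poses are not given: they have to be found in the camera images.
- tester: yellow pen-like stone tester, 80 g, 150 mm long, origin at mid-length. Own z runs along it to the blunt end (+75 mm); the steel tip is at -75. Body 24 mm wide (own y), 16 thick (own x), from z -40 to +75; black nose 14 x 12 mm, -62 to -40; steel tip 8 mm thick below. Broad faces look along own x; both are alike. It starts standing loosely tip down in the holder, top 161 mm above the table.
- holder: fixed copper-coloured upright square socket, 36 x 36 mm outside, its rim 60 mm above the table, on a 100 x 100 x 8 mm aluminium base plate. Origin on the table under the socket's centre. The slot is 29 mm wide along own y, 21 mm along own x, floor at 11.5 mm; the tester stands in it with its width along the holder's y
- pad: fixed white sorting pad lying on the table, 120 mm (own x) x 200 mm (own y) x 5 mm thick; origin at the centre of its underside
- case: fixed open black instrument case, 170 mm (own x) x 220 mm (own y) x 58 mm high, walls 6 mm, inner floor 6 mm up; origin at the centre of its underside. Own -x is its front (to the robot), the hinge runs along the upper +x rim. Inside: two grey forks (see bed), and along the rear a raised blue strip with stones, 27 mm high, x = 38 to 74 mm
- bed (a point): where the tester's origin belongs, lying along the case's y: 39 mm above the table, at case x = -34, y = 0; axes as the case's. Two forks, 12 mm long, at y = -45 and +45 mm carry it: seat 31 mm above the table, prongs up to 46 mm, 30 mm apart (x); outside of the prongs 50 mm. Between the forks, 39 mm either side of the middle, is room for fingers
- lid (a joint): angle of the lid: 0 = fully shut, flat on the case; about 1.57 = upright; 1.75 = leaning back on its stop. A light friction holds it near upright; below about 1.3 it falls shut under its weight (lid 0.2 kg)
- lid_bar (a point): middle of the brass bar on the lid's free edge, 10 mm in diameter, parallel to the hinge (case's y), free over 92 mm between two arms; its axis is 200 mm from the hinge axis and 30 mm beyond the lid's edge, in the plane of the 10 mm thick lid. When shut it is 64 mm above the table
- lid_hinge (a point): middle of the hinge axis, on the case's upper rear rim, 64 mm above the table, 85 mm behind the case's origin
- gem_jar: bystander: amber glass jar with black cap, 52 mm in diameter, 62 mm high, origin at its underside
- figurine: bystander: small amber carved figure, 36 mm in diameter, 58 mm high, origin at its underside
- loupe: bystander: dark steel folding loupe, 30 mm in diameter, 22 mm high, origin at its underside
- calculator: bystander: silver calculator, 150 x 100 x 20 mm, origin at its underside
- vase: bystander: white vase with pink flowers, 64 mm in diameter, 150 mm high, origin at its underside
- stone_box: bystander: flat white stone box, 50 x 50 x 20 mm with pink stones on it, origin at its underside
Things that resemble listed ones, but are neither listed nor needed, are in the scene too. Of the things that look like the tester, the smallest one is meant. Of the things that look like the pad, the larger one is meant.

How it is judged (in metres and radians):
On the way, in this order (a step that is already met when the one before it is completed fails the run):
1. the tester lies flat on the white pad, let go and at rest (x of tester in the frame of pad between -0.06 and 0.06 m and y of tester in the frame of pad between -0.1 and 0.1 m and z of tester in the frame of pad between 0 and 0.03 m and angle between tester's own z axis and vertical between 1.4 and 1.75 rad and contact force between the fingers and tester below 0.1 N and linear speed of tester below 0.05 m/s), for 0.2 s.
2. the tester lies in both forks in the case, let go, with the lid still open (x of tester in the frame of bed between -0.008 and 0.008 m and y of tester in the frame of bed between -0.015 and 0.015 m and z of tester in the frame of bed between -0.006 and 0.005 m and angle between the z axis of tester and the y axis of case, either way round below 0.12 rad and angle between the x axis of tester and the z axis of case, either way round below 0.2 rad and contact force between the fingers and tester below 0.1 N and linear speed of tester below 0.05 m/s and value of joint lid above 1 rad), for 0.2 s.
At the end, for the whole second after the job is handed in: the lid is fully shut (within 0.04 rad, about 8 mm at the bar) and the tester lies at rest and released in the forks: its origin within 8 mm across, 15 mm along and 5 mm in height of its place, along the case's y within 0.12 rad, broad face down within 0.2 rad (x of tester in the frame of bed between -0.008 and 0.008 m and y of tester in the frame of bed between -0.015 and 0.015 m and z of tester in the frame of bed between -0.006 and 0.005 m and angle between the z axis of tester and the y axis of case, either way round below 0.12 rad and angle between the x axis of tester and the z axis of case, either way round below 0.2 rad and contact force between the fingers and tester below 0.1 N and linear speed of tester below 0.05 m/s and value of joint lid below 0.04 rad); the robot touches nothing.
It fails at once if the lid slams: it turns shut faster than 1.8 rad/s over the last 0.15 rad (value of joint lid below 0.15 rad and velocity of joint lid below -1.8 rad/s).
It fails at once if the tester is dropped: it falls or flies free of the fingers faster than 0.9 m/s (a free fall of about 40 mm) (contact force between the fingers and tester below 0.1 N and linear speed of tester above 0.9 m/s).
It fails at once if one of the bystanders (jar, figurine, loupe, calculator, vase, stone box) is moved more than 25 mm (distance of any of gem_jar, figurine, loupe, calculator, vase, stone_box from where it was at the start of the episode above 0.025 m).
It also fails if it takes over 64 s, if anything falls off the work surface, if the arm or the gripper's body presses on something with over 40 N, if the wrist force passes 120 N, or if a joint passes its speed limit or range.

## Working session

There is one attempt and no reset: what is moved stays moved. The work goes in short steps, Python scripts to look and compute and a shell command to move; the robot and the scene stay as the last step left them, time stands still between calls to the robot, and variables do not carry over. Pictures are saved under pics/ and viewed, about 8 in all and at most 12, crops included, and the job is handed in when it is done.

```bash
mkdir -p pics; ls
python3 - <<'E'
from workcell import arm
import cv2,numpy as np
for n in ("scene","top"):
    im=arm.snapshot(n); cv2.imwrite(f"pics/{n}0.png",im[:,:,::-1])
    p=arm.camera_params(n); print(n,np.round(p["intrinsics"],1).tolist(),np.round(p["R"],4).tolist(),np.round(p["t"],1).tolist())
print(arm.camera_params("wrist"))
print(arm.observe())
E
```

```text
pics
scene [[380.0, 0.0, 319.0], [0.0, 380.0, 199.8], [0.0, 0.0, 1.0]] [[-0.5407, 0.8412, 0.0054], [0.4676, 0.3059, -0.8293], [-0.6993, -0.4459, -0.5588]] [357.6, -146.4, 1579.5]
top [[463.8, 0.0, 321.9], [0.0, 463.8, 200.4], [0.0, 0.0, 1.0]] [[-0.0116, -0.9998, -0.0169], [-0.9821, 0.0146, -0.1875], [0.1877, 0.0145, -0.9821]] [-62.9, 503.2, 1718.2]
{'intrinsics': array([[340.16848177,   0.        , 323.26165879],
       [  0.        , 340.16848177, 206.60366974],
       [  0.        ,   0.        ,   1.        ]]), 'T_tool_cam': array([[ 7.10827655e-07, -9.60312577e-01, -2.78926074e-01,
         7.14491367e+01],
       [ 9.99999886e-01, -1.32686379e-04,  4.59373427e-04,
        -8.00260025e-01],
       [-4.78151771e-04, -2.78926042e-01,  9.60312467e-01,
        -1.43397245e+02],
       [ 0.00000000e+00,  0.00000000e+00,  0.00000000e+00,
         1.00000000e+00]])}
{'t': 0.1, 'joint_pos': array([-1.45198352e+00,  1.50945403e-01,  1.43794679e+00, -8.67838094e-06,
        1.55383388e+00, -1.33983987e-01]), 'dq': array([ 0.00022768,  0.00046126, -0.00106443,  0.00043344,  0.00190501,
       -0.00065799]), 'tau': array([ 5.85625632e-03, -7.14379263e+01, -5.71795928e+01,  1.19820442e-05,
        7.20387601e-03,  8.58703743e-06]), 'eef_pos': array([ 143.77457439, -556.49910094,  230.74052917]), 'tcp_rot': array([ 9.92022183e-01,  1.26062154e-01, -3.96170373e-08, -5.66725879e-04]), 'wrist_force': array([ 0.00425549, -0.61315154,  0.08798387]), 'wrist_torque': array([0.01274028, 0.01837946, 0.06926345]), 'opening': 85.46788814065954}
```

View pics/top0.png

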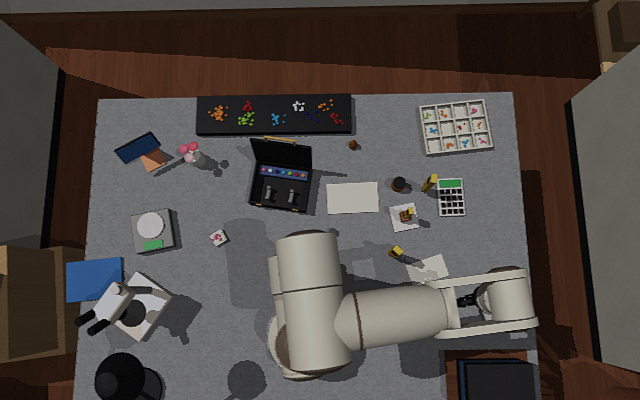

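View pics/scene0.png

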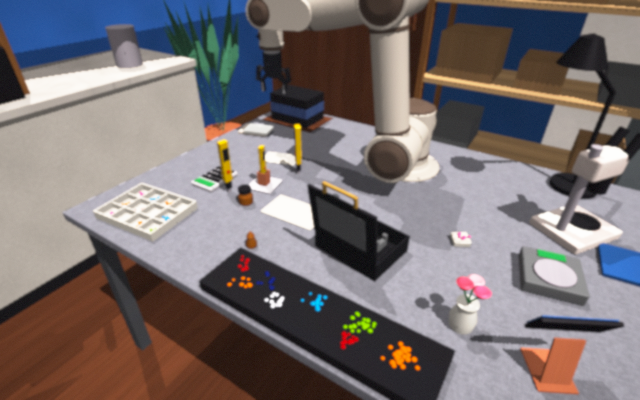

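The top view shows the case at about (283,180), the larger pad at (352,197) and the holder with the small tester at (404,217). Two larger lookalikes stand at (430,182) and (397,252). I'll enlarge this region to measure it.

```bash
cat > h.py <<'E'
from workcell import arm
import numpy as np, cv2
from scipy.spatial.transform import Rotation as Ro
def cam(n):
    p=arm.camera_params(n); K=np.array(p["intrinsics"])
    if n=="wrist":
        o=arm.observe(); T=np.eye(4); T[:3,:3]=Ro.from_quat(o["tcp_rot"]).as_matrix(); T[:3,3]=o["eef_pos"]
        M=np.linalg.inv(T@p["T_tool_cam"]); return K,M[:3,:3],M[:3,3]
    return K,np.array(p["R"]),np.array(p["t"])
def bp(c,uv,z):
    K,R,t=c; C=-R.T@t
    d=R.T@np.linalg.solve(K,[uv[0],uv[1],1.]); return C+d*(z-C[2])/d[2]
def proj(c,X):
    K,R,t=c; q=K@(R@np.asarray(X,float)+t); return q[:2]/q[2]
def save(n,name,box=None,s=1):
    c=cam(n); im=arm.snapshot(n)[:,:,::-1]; cv2.imwrite(f"pics/raw_{name}.png",im)
    np.savez(f"pics/{name}.npz",K=c[0],R=c[1],t=c[2])
    if box: im=im[box[1]:box[3],box[0]:box[2]]
    cv2.imwrite(f"pics/{name}.png",cv2.resize(im,None,fx=s,fy=s,interpolation=cv2.INTER_CUBIC)); return c
def load(name):
    d=np.load(f"pics/{name}.npz"); return d["K"],d["R"],d["t"]
E
python3 - <<'E'
from h import *
save("top","t1",(240,130,450,280),3.8)
c=cam("top")
for uv,z in [((408,210),161),((404,217),8),((352,197),5),((283,180),30)]: print(uv,bp(c,uv,z).round())
E
```

```text
(408, 210) [ 442. -375.  161.]
(404, 217) [ 440. -385.    8.]
(352, 197) [ 522. -186.    5.]
(283, 180) [588.  81.  30.]
```

View pics/t1.png

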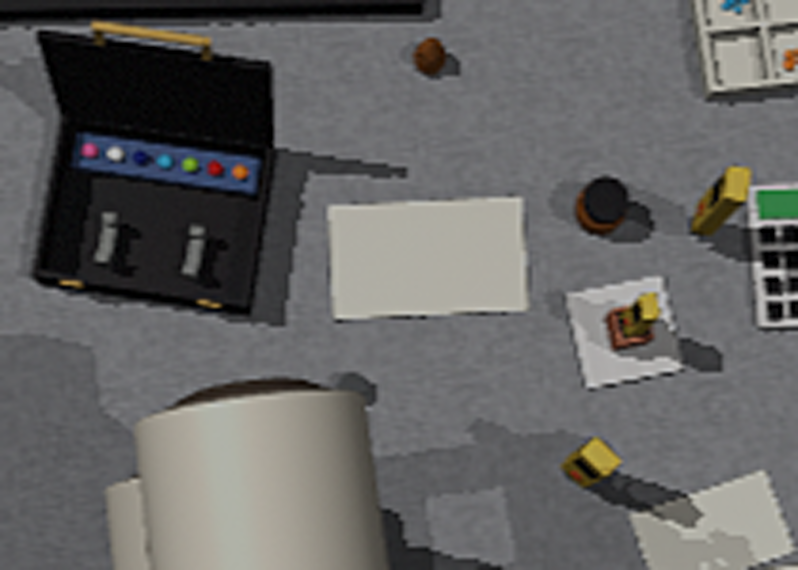

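The enlargement shows the base plate corners at (567,293), (662,278), (682,372) and (588,388). The pad corners are at (328,206), (522,198), (527,310) and (335,320). The forks are at about (107,225) and (195,237), the lid bar runs from (95,27) to (210,46), and the tester top is at (648,305).

Run:
```python
from h import *
c=cam("top")
f=lambda u,v,z: bp(c,(240+u/3.8-.4,130+v/3.8-.4),z)
def quad(n,P,z):
    Q=np.array([f(u,v,z) for u,v in P]); print(n,Q.mean(0).round(1),"edges",[ (np.round(np.linalg.norm(e[:2]),0),np.round(np.degrees(np.arctan2(e[1],e[0])),1)) for e in np.roll(Q,-1,0)-Q])
quad("plate",[(567,293),(662,278),(682,372),(588,388)],8)
quad("rim",[(608,308),(648,303),(653,343),(615,348)],60)
quad("pad",[(328,206),(522,198),(527,310),(335,320)],5)
print("ttop",f(648,303,161)); print("jar",f(603,195,62)); print("tall",f(737,180,190),f(705,225,60)); print("near",f(595,458,180))
a,b=f(33,278,58),f(252,312,58); print("case front",a.round(),b.round(),np.linalg.norm(a-b),np.degrees(np.arctan2(*(a-b)[[0,1]])))
print("forks",f(107,220,46).round(),f(196,234,46).round())
print("fig",f(430,50,50))
```

```text
plate [ 439.6 -384.6    8. ] edges [(np.float64(98.0), np.float64(-81.7)), (np.float64(98.0), np.float64(-170.9)), (np.float64(96.0), np.float64(98.9)), (np.float64(99.0), np.float64(10.1))]
rim [ 438.6 -382.6   60. ] edges [(np.float64(40.0), np.float64(-83.6)), (np.float64(40.0), np.float64(-175.7)), (np.float64(38.0), np.float64(96.7)), (np.float64(40.0), np.float64(7.3))]
pad [ 520.  -187.2    5. ] edges [(np.float64(200.0), np.float64(-88.5)), (np.float64(117.0), np.float64(-179.5)), (np.float64(196.0), np.float64(92.2)), (np.float64(119.0), np.float64(2.7))]
ttop [ 443.78146699 -382.39960058  161.        ]
jar [ 570.39623658 -360.34939544   62.        ]
tall [ 552.93422556 -464.68028853  190.        ] [ 538.65941579 -460.57002256   60.        ]
near [ 299.25558876 -324.57311159  180.        ]
case front [495. 209.  58.] [458.  -9.  58.] 221.519715041315 9.749138693271966
forks [556. 138.  46.] [540.  48.  46.]
fig [ 728.10102357 -192.17630874   50.        ]
```

```bash
python3 -m handwheel '[{"delta_rot":[0,0,0],"translation":[0,0,-35],"claw":1},{"delta_rot":[0,0,0],"translation":[0,0,-35],"claw":1},{"delta_rot":[0,0,0],"translation":[20,-5,-30],"claw":1},{"delta_rot":[0,0,0],"translation":[30,-11,0],"claw":1},{"delta_rot":[0,0,0],"translation":[30,-11,0],"claw":1},{"delta_rot":[0,0,0],"translation":[30,-11,0],"claw":1},{"delta_rot":[0,0,0],"translation":[30,-11,0],"claw":1},{"delta_rot":[0,0,0],"translation":[30,-11,0],"claw":1},{"delta_rot":[0,0,0],"translation":[30,-11,0],"claw":1},{"delta_rot":[0,0,0],"translation":[30,-11,0],"claw":1},{"delta_rot":[0,0,0],"translation":[30,-11,0],"claw":1},{"delta_rot":[0,0,0],"translation":[10,-5,0],"claw":1},{"delta_rot":[0,0,0],"translation":[0,0,0],"claw":1},{"delta_rot":[0,0,0],"translation":[0,0,0],"claw":1}]' 40
python3 -c "
from h import *
save('wrist','w1',(100,40,540,370),1.8)"
```

```text
t: 1.32
eef_pos: [380.7, -394.2, 331.1]
tcp_rot: [0.992, 0.127, -0.0, -0.0]
wrist_force: [0.2, -0.1, 0.1]
opening: 85.0
```

View pics/w1.png

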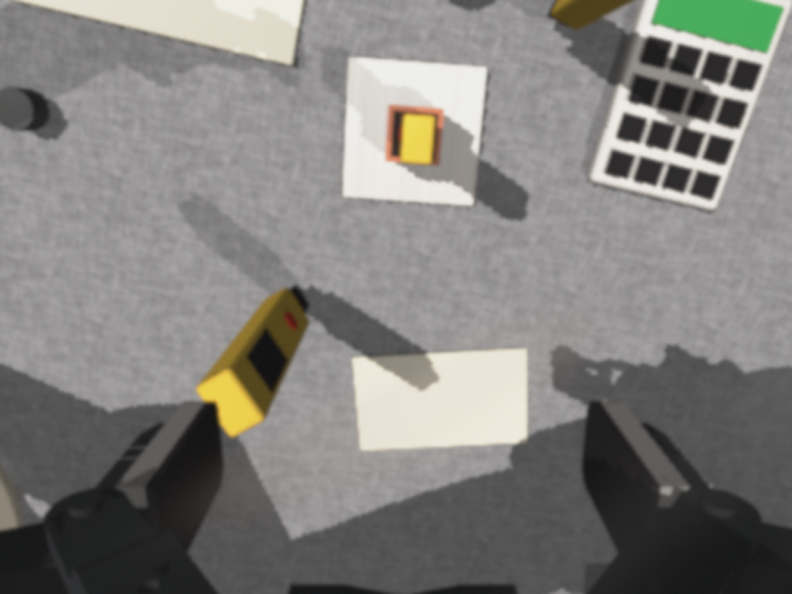

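The wrist view shows the tester's top at (420,138), with its long side (width) along the image vertical. So I have to approach along its own x, from the world +y side. The plate corners are at (350,57), (487,67), (474,205) and (343,196).

Run:
```python
from h import *
c=load("w1")
f=lambda u,v,z: bp(c,(100+u/1.8-.3,40+v/1.8-.3),z)
def quad(n,P,z):
    Q=np.array([f(u,v,z) for u,v in P]); print(n,Q.mean(0).round(1),"edges",[ (np.round(np.linalg.norm(e[:2]),0),np.round(np.degrees(np.arctan2(e[1],e[0])),1)) for e in np.roll(Q,-1,0)-Q])
quad("plate",[(350,57),(487,67),(474,205),(343,196)],8)
quad("rim",[(389,105),(443,110),(438,166),(387,160)],60)
quad("top",[(405,113),(438,114),(434,164),(401,161)],161)
print("near top",f(232,400,190))
o=arm.observe(); print(o["joint_pos"].round(3),Ro.from_quat(o["tcp_rot"]).as_matrix().round(3))
```

```text
plate [ 444.3 -385.4    8. ] edges [(np.float64(98.0), np.float64(-79.3)), (np.float64(98.0), np.float64(-169.0)), (np.float64(99.0), np.float64(100.6)), (np.float64(98.0), np.float64(10.1))]
rim [ 443.6 -385.2   60. ] edges [(np.float64(35.0), np.float64(-80.5)), (np.float64(36.0), np.float64(-169.7)), (np.float64(34.0), np.float64(98.0)), (np.float64(35.0), np.float64(12.0))]
top [ 444.5 -385.6  161. ] edges [(np.float64(16.0), np.float64(-77.1)), (np.float64(24.0), np.float64(-169.3)), (np.float64(17.0), np.float64(99.5)), (np.float64(23.0), np.float64(9.6))]
near top [ 296.95020195 -325.81413497  190.        ]
[-0.944  0.081  1.316 -0.     1.745  0.373] [[ 0.968  0.25  -0.   ]
 [ 0.25  -0.968  0.   ]
 [-0.    -0.    -1.   ]]
```

Both views agree: the tester is at about (444,-385,161), with its width along 10° and its x along -80°. I'll add a helper that works out the shifts and turns to a target.

```bash
cat >> h.py <<'E'
def orient(az,pitch):
    """tool z at azimuth az, pitch deg below horizontal (90=down, >90 past vertical); tool x points along az/up side"""
    a,p=np.radians([az,pitch]); d=np.array([np.cos(a),np.sin(a),0]); u=np.array([0,0,1.])
    z=d*np.cos(p)-u*np.sin(p); x=d*np.sin(p)+u*np.cos(p)
    return np.c_[x,np.cross(z,x),z]
def plan(P,R):
    "translation first (present tool axes), then turn"
    o=arm.observe(); R0=Ro.from_quat(o["tcp_rot"]).as_matrix()
    tr=R0.T@(np.asarray(P)-o["eef_pos"]); rv=Ro.from_matrix(R0.T@R).as_rotvec()
    print("trans",tr.round(1),"dist",np.linalg.norm(tr).round(1),"rot",rv.round(3),"t",o["t"],"q",o["joint_pos"].round(2))
E
python3 - <<'E'
from h import *
R=orient(-80,30); z=R[:,2]; G=np.array([444,-385.5,118])
plan([429,-270,320],orient(-80,90))
print("start",(G-100*z).round(1),"grasp",(G+17*z).round(1), R.round(3))
E
```

```text
trans [  78.4 -108.5   11.1] dist 134.3 rot [0.000e+00 1.000e-03 1.649e+00] t 1.3667 q [-0.94  0.08  1.32 -0.    1.75  0.37]
start [ 429.  -300.2  168. ] grasp [ 446.6 -400.   109.5] [[ 0.087 -0.985  0.15 ]
 [-0.492 -0.174 -0.853]
 [ 0.866  0.    -0.5  ]]
```

```bash
python3 -m handwheel '[{"delta_rot":[0,0,0],"translation":[19,-27,3],"claw":1},{"delta_rot":[0,0,0],"translation":[20,-27,3],"claw":1},{"delta_rot":[0,0,0],"translation":[20,-27,3],"claw":1},{"delta_rot":[0,0,0],"translation":[20,-27,2],"claw":1},{"delta_rot":[0,0,0.118],"translation":[0,0,0],"claw":1},{"delta_rot":[0,0,0.118],"translation":[0,0,0],"claw":1},{"delta_rot":[0,0,0.118],"translation":[0,0,0],"claw":1},{"delta_rot":[0,0,0.118],"translation":[0,0,0],"claw":1},{"delta_rot":[0,0,0.118],"translation":[0,0,0],"claw":1},{"delta_rot":[0,0,0.118],"translation":[0,0,0],"claw":1},{"delta_rot":[0,0,0.118],"translation":[0,0,0],"claw":1},{"delta_rot":[0,0,0.118],"translation":[0,0,0],"claw":1},{"delta_rot":[0,0,0.118],"translation":[0,0,0],"claw":1},{"delta_rot":[0,0,0.118],"translation":[0,0,0],"claw":1},{"delta_rot":[0,0,0.118],"translation":[0,0,0],"claw":1},{"delta_rot":[0,0,0.118],"translation":[0,0,0],"claw":1},{"delta_rot":[0,0,0.118],"translation":[0,0,0],"claw":1},{"delta_rot":[0,0,0.118],"translation":[0,0,0],"claw":1}]'
python3 -m handwheel '[{"delta_rot":[0,0.116,0],"translation":[0,0,0],"claw":1},{"delta_rot":[0,0.116,0],"translation":[0,0,0],"claw":1},{"delta_rot":[0,0.116,0],"translation":[0,0,0],"claw":1},{"delta_rot":[0,0.116,0],"translation":[0,0,0],"claw":1},{"delta_rot":[0,0.116,0],"translation":[0,0,0],"claw":1},{"delta_rot":[0,0.116,0],"translation":[0,0,0],"claw":1},{"delta_rot":[0,0.116,0],"translation":[0,0,0],"claw":1},{"delta_rot":[0,0.116,0],"translation":[0,0,0],"claw":1},{"delta_rot":[0,0.116,0],"translation":[0,0,0],"claw":1},{"delta_rot":[0,0,0],"translation":[0,0,0],"claw":1},{"delta_rot":[0,0,0],"translation":[0,0,0],"claw":1}]'
python3 -c "
from h import *
plan([429,-300.2,168],orient(-80,30))"
```

```text
t: 2.87
eef_pos: [429.3, -271.2, 320.2]
tcp_rot: [0.763, -0.647, -0.0, 0.0]
wrist_force: [0.1, -0.2, -0.3]
opening: 85.5
t: 3.78
eef_pos: [407.2, -303.8, 352.8]
tcp_rot: [0.693, -0.545, 0.363, 0.302]
wrist_force: [0.1, 1.0, -0.1]
opening: 85.3
trans [-152.6  -26.3  103.2] dist 186.1 rot [-0.032  0.063  0.046] t 3.7833 q [-0.34 -0.33  1.92 -0.92  1.11  2.81]
```

Joint 6 hits its limit from this side. I'll come back to vertical and approach from the -y side instead, with the tool at azimuth +100°.

```bash
python3 -m handwheel '[{"delta_rot":[0,-0.116,0],"translation":[0,0,0],"claw":1},{"delta_rot":[0,-0.116,0],"translation":[0,0,0],"claw":1},{"delta_rot":[0,-0.116,0],"translation":[0,0,0],"claw":1},{"delta_rot":[0,-0.116,0],"translation":[0,0,0],"claw":1},{"delta_rot":[0,-0.116,0],"translation":[0,0,0],"claw":1},{"delta_rot":[0,-0.116,0],"translation":[0,0,0],"claw":1},{"delta_rot":[0,-0.116,0],"translation":[0,0,0],"claw":1},{"delta_rot":[0,-0.116,0],"translation":[0,0,0],"claw":1},{"delta_rot":[0,-0.1,0],"translation":[0,0,0],"claw":1}]'
python3 -c "
from h import *
plan([475,-545,350],orient(100,90))"
```

```text
t: 4.53
eef_pos: [408.7, -304.1, 353.3]
tcp_rot: [0.782, -0.622, -0.026, -0.008]
wrist_force: [0.2, 0.3, 0.3]
opening: 85.4
trans [249.5 -10.3  -9.6] dist 249.9 rot [-0.078  0.034 -3.088] t 4.5333 q [-0.8   0.04  1.32  0.01  1.84  2.12]
```

```bash
python3 -m handwheel '[{"delta_rot":[0,0,0],"translation":[35,-1.5,-1.5],"claw":1},{"delta_rot":[0,0,0],"translation":[36,-1.5,-1.5],"claw":1},{"delta_rot":[0,0,0],"translation":[36,-1.5,-1.5],"claw":1},{"delta_rot":[0,0,0],"translation":[36,-1.5,-1.5],"claw":1},{"delta_rot":[0,0,0],"translation":[36,-1.5,-1.5],"claw":1},{"delta_rot":[0,0,0],"translation":[36,-1.5,-1.5],"claw":1},{"delta_rot":[0,0,0],"translation":[35,-1.5,-1.5],"claw":1},{"delta_rot":[0,0,-0.12],"translation":[0,0,0],"claw":1},{"delta_rot":[0,0,-0.12],"translation":[0,0,0],"claw":1},{"delta_rot":[0,0,-0.12],"translation":[0,0,0],"claw":1},{"delta_rot":[0,0,-0.12],"translation":[0,0,0],"claw":1},{"delta_rot":[0,0,-0.12],"translation":[0,0,0],"claw":1},{"delta_rot":[0,0,-0.12],"translation":[0,0,0],"claw":1},{"delta_rot":[0,0,-0.12],"translation":[0,0,0],"claw":1},{"delta_rot":[0,0,-0.12],"translation":[0,0,0],"claw":1},{"delta_rot":[0,0,-0.12],"translation":[0,0,0],"claw":1},{"delta_rot":[0,0,-0.12],"translation":[0,0,0],"claw":1}]'
python3 -m handwheel '[{"delta_rot":[0,0,-0.12],"translation":[0,0,0],"claw":1},{"delta_rot":[0,0,-0.12],"translation":[0,0,0],"claw":1},{"delta_rot":[0,0,-0.12],"translation":[0,0,0],"claw":1},{"delta_rot":[0,0,-0.12],"translation":[0,0,0],"claw":1},{"delta_rot":[0,0,-0.12],"translation":[0,0,0],"claw":1},{"delta_rot":[0,0,-0.12],"translation":[0,0,0],"claw":1},{"delta_rot":[0,0,-0.12],"translation":[0,0,0],"claw":1},{"delta_rot":[0,0,-0.12],"translation":[0,0,0],"claw":1},{"delta_rot":[0,0,-0.12],"translation":[0,0,0],"claw":1},{"delta_rot":[0,0,-0.12],"translation":[0,0,0],"claw":1},{"delta_rot":[0,0,-0.12],"translation":[0,0,0],"claw":1},{"delta_rot":[0,0,-0.12],"translation":[0,0,0],"claw":1},{"delta_rot":[0,0,-0.12],"translation":[0,0,0],"claw":1},{"delta_rot":[0,0,-0.12],"translation":[0,0,0],"claw":1},{"delta_rot":[0,0,-0.12],"translation":[0,0,0],"claw":1},{"delta_rot":[0,0,-0.12],"translation":[0,0,0],"claw":1},{"delta_rot":[0,0,0],"translation":[0,0,0],"claw":1},{"delta_rot":[0,0,0],"translation":[0,0,0],"claw":1}]'
python3 -c "
from h import *
plan([460,-490,250],orient(100,0))"
```

```text
t: 5.95
eef_pos: [475.1, -545.2, 351.3]
tcp_rot: [0.997, -0.069, -0.017, -0.019]
wrist_force: [-0.9, 0.7, 0.4]
opening: 85.3
t: 7.45
eef_pos: [475.1, -545.0, 351.4]
tcp_rot: [0.632, 0.775, 0.005, -0.025]
wrist_force: [-0.1, 0.2, 0.7]
opening: 85.4
trans [ 52.3  -1.3 103.9] dist 116.4 rot [-0.04   1.526  0.002] t 7.45 q [-0.96  0.53  0.7  -0.    1.96 -1.16]
```

```bash
python3 -m handwheel '[{"delta_rot":[0,0,0],"translation":[32,0,0],"claw":1},{"delta_rot":[0,0,0],"translation":[32,0,0],"claw":1},{"delta_rot":[0,0,0],"translation":[32,0,0],"claw":1},{"delta_rot":[-0.003,0.1174,0],"translation":[0,0,0],"claw":1},{"delta_rot":[-0.003,0.1174,0],"translation":[0,0,0],"claw":1},{"delta_rot":[-0.003,0.1174,0],"translation":[0,0,0],"claw":1},{"delta_rot":[-0.003,0.1174,0],"translation":[0,0,0],"claw":1},{"delta_rot":[-0.003,0.1174,0],"translation":[0,0,0],"claw":1},{"delta_rot":[-0.003,0.1174,0],"translation":[0,0,0],"claw":1},{"delta_rot":[-0.003,0.1174,0],"translation":[0,0,0],"claw":1},{"delta_rot":[-0.003,0.1174,0],"translation":[0,0,0],"claw":1},{"delta_rot":[-0.003,0.1174,0],"translation":[0,0,0],"claw":1},{"delta_rot":[-0.003,0.1174,0],"translation":[0,0,0],"claw":1},{"delta_rot":[-0.003,0.1174,0],"translation":[0,0,0],"claw":1},{"delta_rot":[-0.003,0.1174,0],"translation":[0,0,0],"claw":1},{"delta_rot":[-0.003,0.1174,0],"translation":[0,0,0],"claw":1},{"delta_rot":[0,0,0],"translation":[0,0,0],"claw":1},{"delta_rot":[0,0,0],"translation":[0,0,0],"claw":1}]'
python3 -c "
from h import *
plan([463,-480,118],orient(100,0))"
```

```text
t: 8.95
eef_pos: [460.0, -440.0, 349.4]
tcp_rot: [0.467, 0.55, 0.449, -0.528]
wrist_force: [-0.1, 1.0, 1.3]
opening: 85.2
trans [-232.8   -3.8  -30.7] dist 234.8 rot [0.013 0.04  0.001] t 8.95 q [-1.06  1.03  0.49  1.59  2.79  0.04]
```

```bash
python3 -m handwheel '[{"delta_rot":[0,0,0],"translation":[0,-4,-30],"claw":0.2},{"delta_rot":[0,0,0],"translation":[-33,0,0],"claw":0.2},{"delta_rot":[0,0,0],"translation":[-33,0,0],"claw":0.2},{"delta_rot":[0,0,0],"translation":[-33,0,0],"claw":0.2},{"delta_rot":[0,0,0],"translation":[-33,0,0],"claw":0.2},{"delta_rot":[0,0,0],"translation":[-33,0,0],"claw":0.2},{"delta_rot":[0,0,0],"translation":[-33,0,0],"claw":0.2},{"delta_rot":[0,0,0],"translation":[-33,0,0],"claw":0.2},{"delta_rot":[0,0,0],"translation":[0,0,0],"claw":0.2},{"delta_rot":[0,0,0],"translation":[0,0,0],"claw":0.2}]'
python3 -c "
from h import *
R=orient(100,0); plan(np.array([444,-385.5,118])+7*R[:,2],R); save('scene','s2',(200,60,420,225),3.6)"
```

```text
t: 9.78
eef_pos: [467.4, -467.7, 122.0]
tcp_rot: [0.468, 0.549, 0.451, -0.525]
wrist_force: [0.1, 0.1, 0.5]
opening: 50.8
trans [ -0.2 -10.5  91.9] dist 92.5 rot [0.019 0.041 0.004] t 9.7833 q [-1.07  1.29  0.46  1.02  2.73 -0.58]
```

View pics/s2.png

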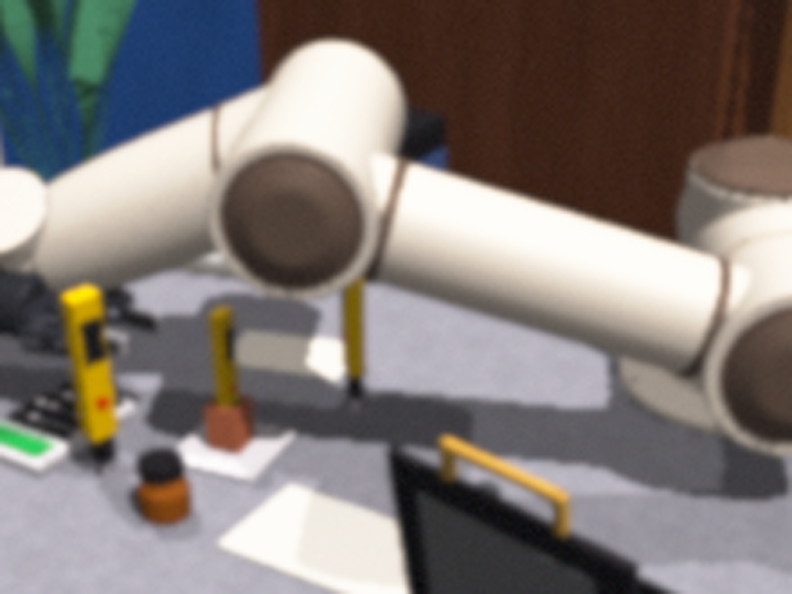

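The scene crop shows the jaws at (130,310) and the tester standing in the copper holder at (222,340). The arm's elbow at (290,220) hides the top of the near lookalike at (353,340). I'll check from the top how close they are before advancing.

```bash
python3 -c "
from h import *
save('top','t3',(330,170,530,330),3.8)"
```

```text
(no output)
```

View pics/t3.png

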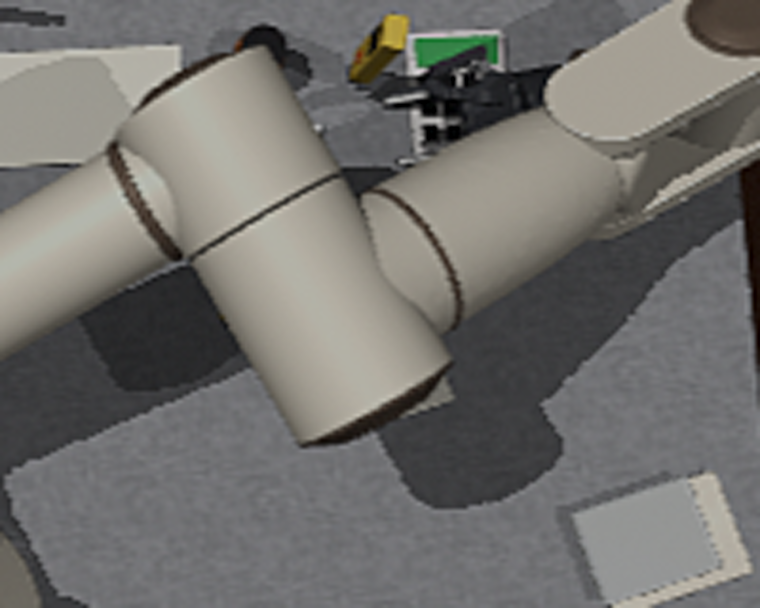

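From the top, the elbow cylinder spans crop (190,75) to (375,410). I'll triangulate its left cap.

Run:
```python
from h import *
a=load("t3");b=load("s2")
P=[c[0]@np.c_[c[1],c[2]] for c in (a,b)]
X=cv2.triangulatePoints(P[0],P[1],np.array([[330+195/3.8],[170+75/3.8]]),np.array([[200+290/3.6],[60+220/3.6]]))
X=(X[:3]/X[3]).ravel();print("cap",X.round(), proj(a,X),[330+195/3.8,170+75/3.8])
# axis direction horizontal perpendicular to q1 plane
q=arm.observe()["joint_pos"][0]; n=np.array([-np.sin(q),np.cos(q)]);u=np.array([np.cos(q),np.sin(q)])
L=np.array([297,-325]); print("along axis from cap (right +):",-(L-X[:2])@n,"radial offset:",(L-X[:2])@u)
# near lookalike top in first scene picture
c=cam("scene")
for z in (150,170,190,210,230): print(z,proj(c,[*bp(load('w1'),(100+232/1.8,40+400/1.8),z)[:2],z]).round(1))
```

```text
cap [ 485. -265.  298.] [380.48071736 190.33499962] [381.3157894736842, 189.73684210526315]
along axis from cap (right +): 193.85729911722447 radial offset: -37.2963609913782
150 [303.6 136.7]
170 [301.1 132.6]
190 [298.5 128.4]
210 [295.9 124.1]
230 [293.3 119.7]
```

The elbow's underside is at about z 235, above the lookalike's top at about 205, and it rises as I advance. So I'll go in and grasp.

```bash
python3 -m handwheel '[{"delta_rot":[0.019,0.041,0.004],"translation":[0,-10.5,0],"claw":0.2},{"delta_rot":[0,0,0],"translation":[0,0,25],"claw":0.2},{"delta_rot":[0,0,0],"translation":[0,0,25],"claw":0.2},{"delta_rot":[0,0,0],"translation":[0,0,22],"claw":0.2},{"delta_rot":[0,0,0],"translation":[0,0,20],"claw":0.2},{"delta_rot":[0,0,0],"translation":[0,0,0],"claw":0.2},{"delta_rot":[0,0,0],"translation":[0,0,0],"claw":0.2}]'
python3 -c "
from h import *
R=orient(100,0); plan(np.array([444,-385.5,118])+7*R[:,2],R); save('wrist','w4',None,1.2)"
```

```text
t: 10.47
eef_pos: [442.2, -380.3, 125.1]
tcp_rot: [0.454, 0.543, 0.455, -0.54]
wrist_force: [-0.9, -1.0, 0.3]
opening: 51.4
trans [-7.1  0.8  1.6] dist 7.4 rot [0.    0.002 0.003] t 10.4667 q [-1.04  1.08  0.89  0.76  2.61 -0.89]
```

View pics/w4.png

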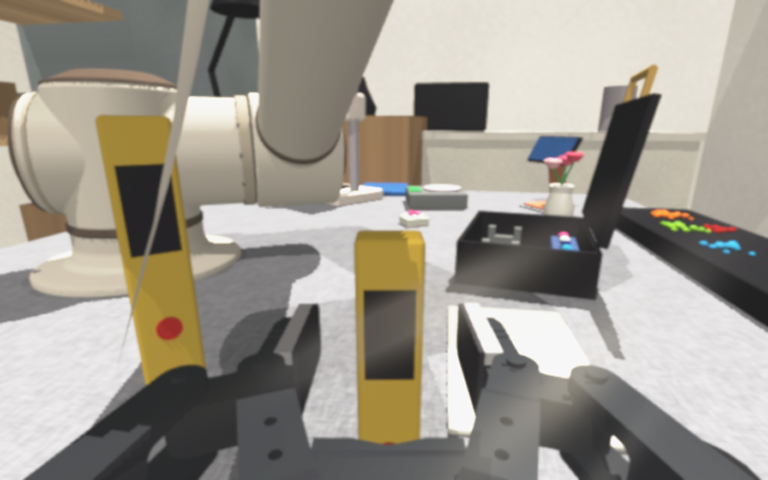

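The wrist view shows the tester centred between the open fingers at (390,335). I'll lower slightly and close.

```bash
python3 -m handwheel '[{"delta_rot":[0,0,0],"translation":[-12,0,1],"claw":0.2},{"delta_rot":[0,0,0],"translation":[0,0,0],"claw":-0.6},{"delta_rot":[0,0,0],"translation":[0,0,0],"claw":-0.6},{"delta_rot":[0,0,0],"translation":[0,0,0],"claw":-0.6},{"delta_rot":[0,0,0],"translation":[0,0,0],"claw":-0.6},{"delta_rot":[0,0,0],"translation":[0,0,0],"claw":-0.6},{"delta_rot":[0,0,0],"translation":[0,0,0],"claw":-0.6},{"delta_rot":[0,0,0],"translation":[0,0,0],"claw":-0.6}]' 40
```

```text
t: 11.18
eef_pos: [441.8, -379.3, 110.0]
tcp_rot: [-0.454, -0.541, -0.456, 0.542]
wrist_force: [0.2, 0.1, -0.4]
opening: 22.9
```

```bash
python3 -m handwheel '[{"delta_rot":[0,0,0],"translation":[10,0,0],"claw":-0.6},{"delta_rot":[0,0,0],"translation":[20,0,0],"claw":-0.6},{"delta_rot":[0,0,0],"translation":[30,0,0],"claw":-0.6},{"delta_rot":[0,0,0],"translation":[30,0,0],"claw":-0.6},{"delta_rot":[0,0,0],"translation":[25,0,0],"claw":-0.6},{"delta_rot":[0,-0.12,0],"translation":[0,0,0],"claw":-0.6},{"delta_rot":[0,-0.12,0],"translation":[0,0,0],"claw":-0.6},{"delta_rot":[0,-0.12,0],"translation":[0,0,0],"claw":-0.6},{"delta_rot":[0,-0.12,0],"translation":[0,0,0],"claw":-0.6},{"delta_rot":[0,-0.12,0],"translation":[0,0,0],"claw":-0.6},{"delta_rot":[0,-0.12,0],"translation":[0,0,0],"claw":-0.6},{"delta_rot":[0,-0.12,0],"translation":[0,0,0],"claw":-0.6},{"delta_rot":[0,-0.12,0],"translation":[0,0,0],"claw":-0.6},{"delta_rot":[0,-0.12,0],"translation":[0,0,0],"claw":-0.6},{"delta_rot":[0,-0.12,0],"translation":[0,0,0],"claw":-0.6},{"delta_rot":[0,-0.12,0],"translation":[0,0,0],"claw":-0.6},{"delta_rot":[0,-0.12,0],"translation":[0,0,0],"claw":-0.6},{"delta_rot":[0,-0.12,0],"translation":[0,0,0],"claw":-0.6},{"delta_rot":[0,0,0],"translation":[0,0,0],"claw":-0.6}]'
python3 -c "
from h import *
plan([517,-163,200],orient(100,90)); save('wrist','w5',None,1.2)"
```

```text
t: 12.77
eef_pos: [441.8, -377.3, 227.6]
tcp_rot: [0.643, 0.766, 0.003, -0.0]
wrist_force: [-0.0, 1.4, -0.8]
opening: 22.9
trans [197.8 111.2  28.9] dist 228.8 rot [ 0.004 -0.004  0.   ] t 12.7667 q [-0.84  0.16  1.43  0.01  1.55 -1.02]
```

View pics/w5.png

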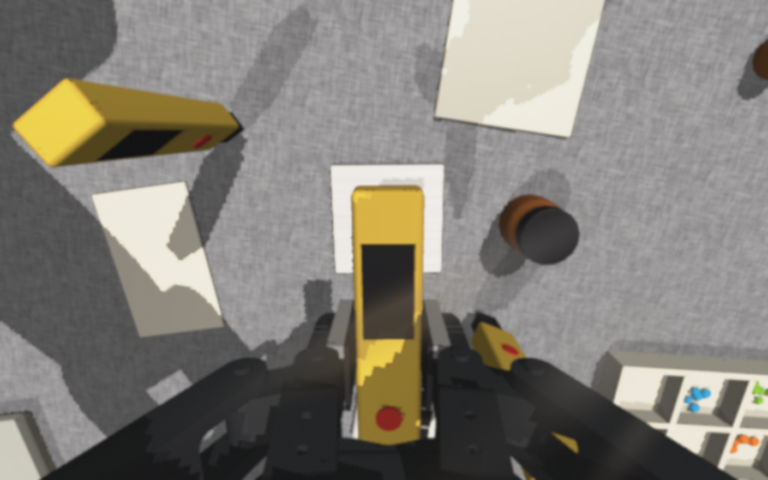

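The tester is held level and flat, broad face up, with the blunt end at (388,190). I'll carry it to the pad.

```bash
python3 -m handwheel '[{"delta_rot":[0,0,0],"translation":[33,18.5,5],"claw":-0.6},{"delta_rot":[0,0,0],"translation":[33,18.5,5],"claw":-0.6},{"delta_rot":[0,0,0],"translation":[33,18.5,5],"claw":-0.6},{"delta_rot":[0,0,0],"translation":[33,18.5,5],"claw":-0.6},{"delta_rot":[0,0,0],"translation":[33,18.5,5],"claw":-0.6},{"delta_rot":[0,0,0],"translation":[33,18.5,4],"claw":-0.6},{"delta_rot":[0,0,0],"translation":[0,0,35],"claw":-0.6},{"delta_rot":[0,0,0],"translation":[0,0,35],"claw":-0.6},{"delta_rot":[0,0,0],"translation":[0,0,35],"claw":-0.6},{"delta_rot":[0,0,0],"translation":[0,0,35],"claw":-0.6},{"delta_rot":[0,0,0],"translation":[0,0,25],"claw":-0.6},{"delta_rot":[0,0,0],"translation":[0,0,15],"claw":-0.6},{"delta_rot":[0,0,0],"translation":[0,0,0],"claw":-0.6},{"delta_rot":[0,0,0],"translation":[0,0,0],"claw":-0.6}]'
python3 -m handwheel '[{"delta_rot":[0,0,0],"translation":[0,0,3],"claw":-0.6},{"delta_rot":[0,0,0],"translation":[0,0,3],"claw":-0.6},{"delta_rot":[0,0,0],"translation":[0,0,2],"claw":-0.6},{"delta_rot":[0,0,0],"translation":[0,0,0],"claw":-0.6},{"delta_rot":[0,0,0],"translation":[0,0,0],"claw":-0.6}]'
```

```text
t: 13.98
eef_pos: [516.6, -162.9, 18.6]
tcp_rot: [0.644, 0.765, 0.005, -0.006]
wrist_force: [0.4, -0.0, -0.0]
opening: 23.1
t: 14.4
eef_pos: [516.8, -162.6, 11.2]
tcp_rot: [0.643, 0.766, 0.005, -0.005]
wrist_force: [1.1, 0.1, -0.9]
opening: 22.8
```

```bash
python3 -m handwheel '[{"delta_rot":[0,0,0],"translation":[0,0,1.5],"claw":-0.6},{"delta_rot":[0,0,0],"translation":[0,0,1],"claw":-0.6},{"delta_rot":[0,0,0],"translation":[0,0,0],"claw":-0.6}]'
python3 -m handwheel '[{"delta_rot":[0,0,0],"translation":[0,0,1],"claw":-0.6},{"delta_rot":[0,0,0],"translation":[0,0,0],"claw":-0.6}]'
```

```text
t: 14.65
eef_pos: [516.6, -162.4, 8.2]
tcp_rot: [0.643, 0.766, 0.005, -0.005]
wrist_force: [-0.7, 0.4, -1.1]
opening: 22.6
t: 14.82
eef_pos: [516.8, -162.5, 7.6]
tcp_rot: [0.643, 0.766, 0.005, -0.005]
wrist_force: [-0.2, 0.9, 2.3]
opening: 22.6
```

It touches the pad at 2.3 N, so I'll let go, wait, then rise and look.

```bash
python3 -m handwheel '[{"delta_rot":[0,0,0],"translation":[0,0,0],"claw":0.1},{"delta_rot":[0,0,0],"translation":[0,0,0],"claw":0.1},{"delta_rot":[0,0,0],"translation":[0,0,0],"claw":0.1},{"delta_rot":[0,0,0],"translation":[0,0,0],"claw":0.1},{"delta_rot":[0,0,0],"translation":[0,0,0],"claw":0.1},{"delta_rot":[0,0,0],"translation":[0,0,-25],"claw":0.3},{"delta_rot":[0,0,0],"translation":[0,0,-35],"claw":0.3},{"delta_rot":[0,0,0],"translation":[-15,0,-35],"claw":0.3},{"delta_rot":[0,0,0],"translation":[-15,0,-30],"claw":0.3},{"delta_rot":[0,0,0],"translation":[-15,0,0],"claw":0.3},{"delta_rot":[0,0,0],"translation":[0,0,0],"claw":0.3},{"delta_rot":[0,0,0],"translation":[0,0,0],"claw":0.3}]'
python3 -c "
from h import *
save('wrist','w6',None,1.2)"
```

```text
t: 15.82
eef_pos: [524.4, -208.9, 131.2]
tcp_rot: [0.644, 0.765, 0.005, -0.005]
wrist_force: [0.3, -0.2, 1.1]
opening: 55.3
```

View pics/w6.png

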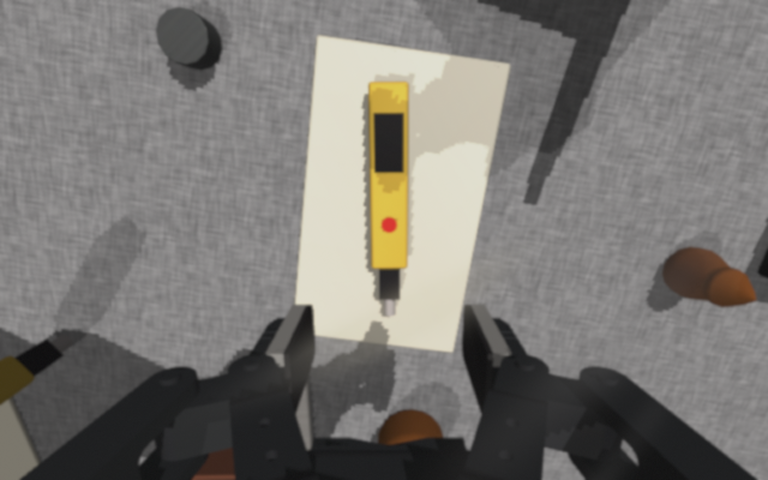

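The tester lies flat on the pad, from its blunt end at (389,83) to its tip at (390,314). Before regrasping I'll look at the forks from above with the empty hand.

```bash
python3 -m handwheel '[{"delta_rot":[0,0,0],"translation":[0,0,-35],"claw":0.3},{"delta_rot":[0,0,0],"translation":[33,7,-35],"claw":0.3},{"delta_rot":[0,0,0],"translation":[33,7,0],"claw":0.3},{"delta_rot":[0,0,0],"translation":[33,7,0],"claw":0.3},{"delta_rot":[0,0,0],"translation":[33,7,0],"claw":0.3},{"delta_rot":[0,0,0],"translation":[33,7,0],"claw":0.3},{"delta_rot":[0,0,0],"translation":[33,7,0],"claw":0.3},{"delta_rot":[0,0,0],"translation":[25,7,0],"claw":0.3},{"delta_rot":[0,0,0],"translation":[0,0,0],"claw":0.3},{"delta_rot":[0,0,0],"translation":[0,0,0],"claw":0.3},{"delta_rot":[0,0,0],"translation":[0,0,0],"claw":0.3}]'
python3 - <<'E'
from h import *
save('wrist','w7',None,1.2)
c=load("w6"); f=lambda u,v,z: bp(c,(u/1.2,v/1.2),z)
a,b=f(389,83,21),f(390,316,15); print(a.round(1),b.round(1),np.linalg.norm(a-b),"mid",((a+b)/2).round(1),"az",np.degrees(np.arctan2(*(a-b)[[1,0]])))
l,r=f(369.5,150,21),f(408,150,21);print("width mid",((l+r)/2).round(1),np.linalg.norm(l-r))
l,r=f(372,255,21),f(407.5,255,21);print("width mid",((l+r)/2).round(1),np.linalg.norm(l-r))
E
```

```text
t: 16.78
eef_pos: [533.9, 14.0, 199.0]
tcp_rot: [0.643, 0.766, 0.004, -0.005]
wrist_force: [0.0, 0.2, 0.9]
opening: 55.6
[ 508.7 -111.1   21. ] [ 535.2 -259.    15. ] 150.4329105662094 mid [ 522.  -185.1   18. ] az 100.18133825270007
width mid [ 515.1 -148.5   21. ] 23.36258775834017
width mid [ 527.1 -213.8   21. ] 23.08355947709728
```

View pics/w7.png

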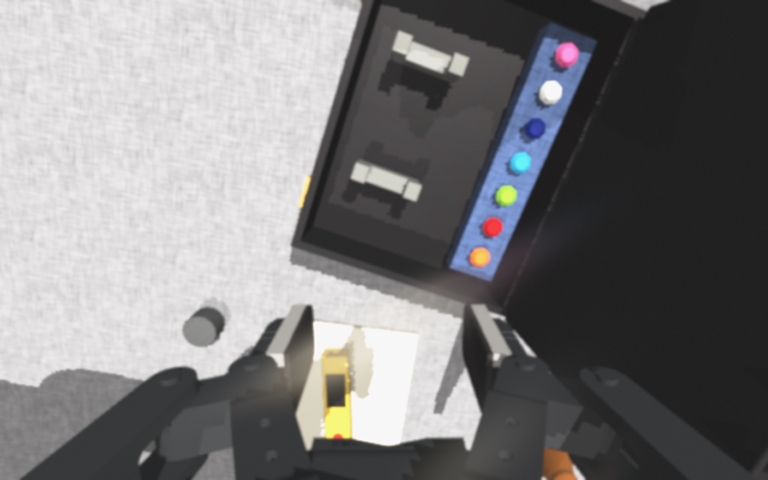

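The forks are clearly visible: prong tops at about (403,41) and (460,62) on the far fork, and (360,171) and (413,188) on the near one.

Run:
```python
from h import *
c=load("w7"); f=lambda u,v,z: bp(c,(u/1.2,v/1.2),z)
im=cv2.imread("pics/raw_w7.png"); g=cv2.cvtColor(im,cv2.COLOR_BGR2GRAY)
roi=np.zeros_like(g); roi[20:175,285:400]=g[20:175,285:400]
n,lab,st,ce=cv2.connectedComponentsWithStats((roi>120).astype('uint8'))
for s in st[1:]: 
    if s[4]>40: print("blob",(s*1.2).round())
P=[f(*p,46) for p in [(403,41),(460,62),(360,171),(413,188)]]
P=np.array(P); print(P.round(1)); F=(P[0]+P[1])/2;N=(P[2]+P[3])/2
print("fork sep",np.linalg.norm(F-N),"prong sep",np.linalg.norm(P[0]-P[1]),np.linalg.norm(P[2]-P[3]))
d=F-N; az=np.degrees(np.arctan2(d[1],d[0])); print("bed",((F+N)/2).round(1),"y az",az.round(2))
print("x az",[np.degrees(np.arctan2(*(P[i+1]-P[i])[[1,0]])).round(1) for i in (0,2)])
# front rim outer edge
a,b=f(296,244,58),f(362,10,58); print("front edge az",np.degrees(np.arctan2(*(b-a)[[1,0]])),a.round(1))
big=cv2.resize(im[15:180,280:400],None,fx=5,fy=3.6*5/3.6,interpolation=cv2.INTER_CUBIC); cv2.imwrite("pics/w7z.png",big[:600])
```

```text
blob [342.  24.  14.  49. 317.]
blob [ 392.   30.   77.   47. 1316.]
blob [ 350.  162.   72.   40. 1102.]
[[521.8 143.8  46. ]
 [561.9 137.8  46. ]
 [507.   54.9  46. ]
 [546.8  49.5  46. ]]
fork sep 89.85496572491661 prong sep 40.478145182283626 40.166921399347466
bed [534.4  96.5  46. ] y az 80.39
x az [np.float64(-8.5), np.float64(-7.7)]
front edge az 81.57502957186836 [470.1  -3.4  58. ]
```

View pics/w7z.png

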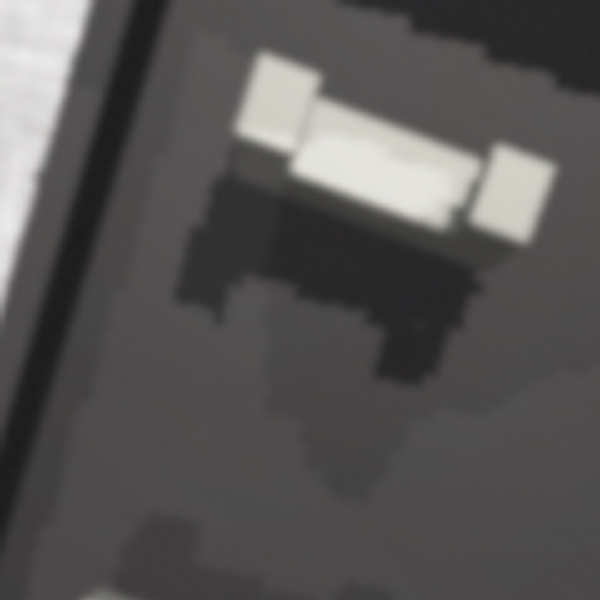

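The zoomed crop puts the far prong tops at raw pixels (335.4,35.6) and (382.6,53.6). That puts the bed at about (534.8,94.6), with the case's y at about 80.8°. Next I'll regrasp the tester at its middle.

Run:
```python
from h import *
c=load("w7"); f=lambda u,v,z: bp(c,(u/1.2,v/1.2),z)
P=np.array([f(*p,46) for p in [(402.5,42.7),(459.1,64.3),(360.5,174),(413,190.5)]]);F=(P[0]+P[1])/2;N=(P[2]+P[3])/2;d=F-N
print("bed",((F+N)/2).round(1),"az",np.degrees(np.arctan2(d[1],d[0])),np.linalg.norm(d))
plan([521.5,-185.7,130],orient(100.1,90))
```

```text
bed [534.5  94.9  46. ] az 80.91233372167649 90.35871630717058
trans [-195.   -46.6   66.5] dist 211.3 rot [ 0.001 -0.014 -0.003] t 16.8333 q [-0.13  0.08  1.58  0.01  1.48 -0.3 ]
```

```bash
python3 -m handwheel '[{"delta_rot":[0,0,0],"translation":[-32.5,-7.8,0],"claw":0.2},{"delta_rot":[0,0,0],"translation":[-32.5,-7.8,10],"claw":0.2},{"delta_rot":[0,0,0],"translation":[-32.5,-7.8,14],"claw":0.2},{"delta_rot":[0,0,0],"translation":[-32.5,-7.8,14],"claw":0.2},{"delta_rot":[0,0,0],"translation":[-32.5,-7.7,14],"claw":0.2},{"delta_rot":[0,0,0],"translation":[-32.5,-7.7,14],"claw":0.2},{"delta_rot":[0.001,-0.014,-0.003],"translation":[0,0,0],"claw":0.2},{"delta_rot":[0,0,0],"translation":[0,0,35],"claw":0.2},{"delta_rot":[0,0,0],"translation":[0,0,35],"claw":0.2},{"delta_rot":[0,0,0],"translation":[0,0,25],"claw":0.2},{"delta_rot":[0,0,0],"translation":[0,0,15],"claw":0.2},{"delta_rot":[0,0,0],"translation":[0,0,0],"claw":0.2},{"delta_rot":[0,0,0],"translation":[0,0,0],"claw":0.2}]'
python3 -c "
from h import *
plan([521.5,-185.7,8],orient(100.1,90))"
```

```text
t: 17.92
eef_pos: [521.4, -185.9, 20.8]
tcp_rot: [0.643, 0.766, -0.0, -0.0]
wrist_force: [0.7, -1.5, 0.4]
opening: 51.6
trans [ 0.2  0.1 12.8] dist 12.8 rot [-0.001 -0.    -0.001] t 17.9167 q [-0.48  0.27  1.74 -0.    1.13 -0.66]
```

```bash
python3 -m handwheel '[{"delta_rot":[0,0,0],"translation":[0,0,7],"claw":0.2},{"delta_rot":[0,0,0],"translation":[0,0,5],"claw":0.2},{"delta_rot":[0,0,0],"translation":[0,0,0],"claw":-0.6},{"delta_rot":[0,0,0],"translation":[0,0,0],"claw":-0.6},{"delta_rot":[0,0,0],"translation":[0,0,0],"claw":-0.6},{"delta_rot":[0,0,0],"translation":[0,0,0],"claw":-0.6},{"delta_rot":[0,0,0],"translation":[0,0,0],"claw":-0.6},{"delta_rot":[0,0,0],"translation":[0,0,0],"claw":-0.6}]' 40
python3 -m handwheel '[{"delta_rot":[0,0,0],"translation":[0,0,-15],"claw":-0.6},{"delta_rot":[0,0,0],"translation":[0,0,-35],"claw":-0.6},{"delta_rot":[0,0,0],"translation":[0,0,-35],"claw":-0.6},{"delta_rot":[0,0,0],"translation":[0,0,-35],"claw":-0.6},{"delta_rot":[0,0,0.112],"translation":[0,0,-15],"claw":-0.6},{"delta_rot":[0,0,0.112],"translation":[0,0,0],"claw":-0.6},{"delta_rot":[0,0,0.111],"translation":[0,0,0],"claw":-0.6},{"delta_rot":[0,0,0],"translation":[0,0,0],"claw":-0.6},{"delta_rot":[0,0,0],"translation":[0,0,0],"claw":-0.6}]'
python3 -c "
from h import *
plan([534.5,94.7,120],orient(80.9,90))"
```

```text
t: 18.58
eef_pos: [522.3, -185.5, 9.6]
tcp_rot: [0.642, 0.767, 0.0, 0.001]
wrist_force: [-1.2, 0.6, 5.4]
opening: 23.0
t: 19.33
eef_pos: [521.8, -185.2, 143.9]
tcp_rot: [0.76, 0.65, -0.0, 0.0]
wrist_force: [-0.8, -0.2, -0.5]
opening: 22.6
trans [278.5 -30.7  23.8] dist 281.2 rot [0.    0.    0.004] t 19.3333 q [-0.48  0.15  1.62 -0.    1.37 -0.32]
```

```bash
python3 -m handwheel '[{"delta_rot":[0,0,0],"translation":[34.8,-3.8,3],"claw":-0.6},{"delta_rot":[0,0,0],"translation":[34.8,-3.8,3],"claw":-0.6},{"delta_rot":[0,0,0],"translation":[34.8,-3.8,3],"claw":-0.6},{"delta_rot":[0,0,0],"translation":[34.8,-3.8,3],"claw":-0.6},{"delta_rot":[0,0,0],"translation":[34.8,-3.8,3],"claw":-0.6},{"delta_rot":[0,0,0],"translation":[34.8,-3.8,3],"claw":-0.6},{"delta_rot":[0,0,0],"translation":[34.8,-3.9,3],"claw":-0.6},{"delta_rot":[0,0,0.004],"translation":[34.8,-4,3],"claw":-0.6},{"delta_rot":[0,0,0],"translation":[0,0,0],"claw":-0.6},{"delta_rot":[0,0,0],"translation":[0,0,25],"claw":-0.6},{"delta_rot":[0,0,0],"translation":[0,0,20],"claw":-0.6},{"delta_rot":[0,0,0],"translation":[0,0,0],"claw":-0.6},{"delta_rot":[0,0,0],"translation":[0,0,0],"claw":-0.6}]'
python3 -c "
from h import *
plan([534.5,94.7,50],orient(80.9,90)); save('wrist','w8',None,1.2)"
```

```text
t: 20.42
eef_pos: [535.1, 94.4, 74.4]
tcp_rot: [0.761, 0.648, -0.001, -0.0]
wrist_force: [0.3, -1.1, 0.6]
opening: 23.0
trans [ 0.2 -0.6 24.4] dist 24.4 rot [-0.002  0.001 -0.001] t 20.4167 q [ 0.03  0.19  1.72 -0.    1.23  0.19]
```

View pics/w8.png

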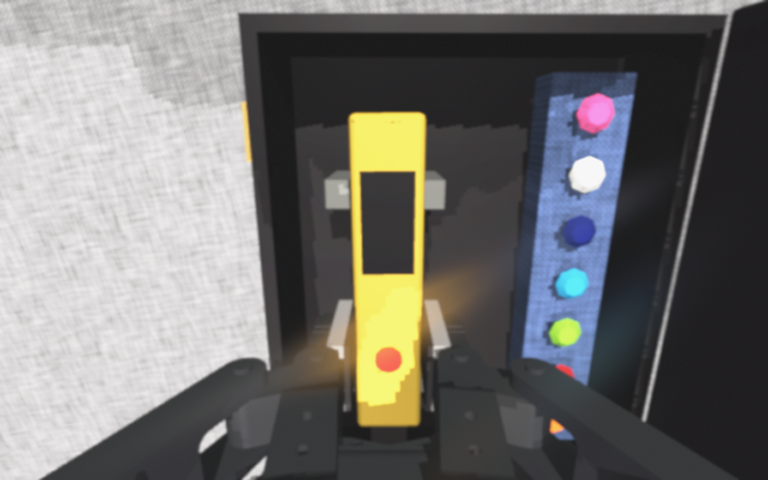

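The tester hovers over the forks. The prongs span 325–445 (centre 385) and the tester is centred on 388, so I'll shift about 1.2 mm to the front and descend.

```bash
python3 -m handwheel '[{"delta_rot":[0,0,0],"translation":[0,-1.2,15],"claw":-0.6},{"delta_rot":[0,0,0],"translation":[0,0,12],"claw":-0.6},{"delta_rot":[0,0,0],"translation":[0,0,6],"claw":-0.6},{"delta_rot":[0,0,0],"translation":[0,0,0],"claw":-0.6},{"delta_rot":[0,0,0],"translation":[0,0,0],"claw":-0.6}]'
python3 -m handwheel '[{"delta_rot":[0,0,0],"translation":[0,0,2],"claw":-0.6},{"delta_rot":[0,0,0],"translation":[0,0,2],"claw":-0.6},{"delta_rot":[0,0,0],"translation":[0,0,0],"claw":-0.6},{"delta_rot":[0,0,0],"translation":[0,0,0],"claw":-0.6}]'
```

```text
t: 20.88
eef_pos: [534.6, 94.5, 42.2]
tcp_rot: [0.762, 0.647, 0.0, 0.0]
wrist_force: [-0.0, -0.4, 0.3]
opening: 23.1
t: 21.22
eef_pos: [534.5, 94.6, 38.0]
tcp_rot: [0.762, 0.647, 0.0, 0.0]
wrist_force: [-0.3, -0.6, -1.2]
opening: 22.9
```

```bash
python3 -m handwheel '[{"delta_rot":[0,0,0],"translation":[0,0,1.5],"claw":-0.6},{"delta_rot":[0,0,0],"translation":[0,0,0],"claw":-0.6},{"delta_rot":[0,0,0],"translation":[0,0,0],"claw":-0.6}]'
python3 -m handwheel '[{"delta_rot":[0,0,0],"translation":[0,0,1.5],"claw":-0.6},{"delta_rot":[0,0,0],"translation":[0,0,0],"claw":-0.6},{"delta_rot":[0,0,0],"translation":[0,0,0],"claw":-0.6}]'
```

```text
t: 21.47
eef_pos: [534.4, 94.6, 36.4]
tcp_rot: [0.762, 0.647, 0.0, 0.0]
wrist_force: [0.6, 0.2, -1.2]
opening: 23.0
t: 21.72
eef_pos: [534.6, 94.6, 35.2]
tcp_rot: [0.762, 0.647, 0.0, 0.0]
wrist_force: [-0.6, -1.6, 4.6]
opening: 23.0
```

It is seated on the forks at 4.6 N. I'll let go and rise.

```bash
python3 -m handwheel '[{"delta_rot":[0,0,0],"translation":[0,0,0],"claw":-0.1},{"delta_rot":[0,0,0],"translation":[0,0,0],"claw":-0.1},{"delta_rot":[0,0,0],"translation":[0,0,0],"claw":-0.1},{"delta_rot":[0,0,0],"translation":[0,0,0],"claw":-0.1},{"delta_rot":[0,0,0],"translation":[0,0,0],"claw":-0.1},{"delta_rot":[0,0,0],"translation":[0,0,-15],"claw":-0.1},{"delta_rot":[0,0,0],"translation":[0,0,-25],"claw":-0.1},{"delta_rot":[0,0,0],"translation":[0,0,-35],"claw":-0.1},{"delta_rot":[0,0,0],"translation":[-20,0,-35],"claw":-0.1},{"delta_rot":[0,0,0],"translation":[-30,0,-30],"claw":-0.1},{"delta_rot":[0,0,0],"translation":[-30,0,0],"claw":-0.1},{"delta_rot":[0,0,0],"translation":[0,0,0],"claw":-0.1},{"delta_rot":[0,0,0],"translation":[0,0,0],"claw":-0.1}]'
python3 - <<'E'
from h import *
save('wrist','w9',None,1.2)
c=load('w9')
# bed check: overlay-expected tester ends at bed
e=np.array([np.cos(np.radians(80.9)),np.sin(np.radians(80.9)),0])
B=np.array([534.5,94.7,47])
print([ (proj(c,B+s*e)*1.2).round(1).tolist() for s in (75,0,-40)])
im=arm.snapshot('scene'); cv2.imwrite('pics/s9.png',im[:,:,::-1])
E
```

```text
t: 22.8
eef_pos: [521.5, 15.1, 174.7]
tcp_rot: [0.763, 0.646, 0.0, 0.001]
wrist_force: [-0.2, 1.4, 0.5]
opening: 38.2
[[386.0, -21.3], [386.9, 114.6], [387.3, 178.4]]
```

I have used up the picture views, so from here I check by numbers: the tester's seating, and the bar's position by triangulation.

Run:
```python
from h import *
def ymask(im): 
    h=cv2.cvtColor(im,cv2.COLOR_BGR2HSV); return cv2.inRange(h,(18,110,90),(35,255,255))
im=cv2.imread("pics/raw_w9.png"); c=load("w9"); m=ymask(im)
n,l,st,ce=cv2.connectedComponentsWithStats(m); i=1+np.argmax(st[1:,4]); print("tester blob",st[i])
for v in range(st[i][1]+2,st[i][1]+st[i][3]-3,12):
    u=np.where(l[v]==i)[0]; a,b=[bp(c,(x,v),47) for x in (u.min()-.5+.5,u.max()+.5)]; print(v,((a+b)/2).round(1),np.linalg.norm(a-b).round(1))
# bar candidates
t=cv2.imread("pics/raw_t1.png"); s=cv2.imread("pics/s9.png")
def bar(im,box):
    x0,y0,x1,y1=box; h=cv2.cvtColor(im[y0:y1,x0:x1],cv2.COLOR_BGR2HSV); m=cv2.inRange(h,(10,100,90),(35,255,255))
    n,l,st,ce=cv2.connectedComponentsWithStats(m)
    for j in range(1,n):
        if st[j][4]>15:
            p=np.argwhere(l==j)[:,::-1]+[x0,y0]; print("bar blob",st[j],"L",p[p[:,0].argmin()],"R",p[p[:,0].argmax()],"top",p[p[:,1].argmin()],"mean",p.mean(0).round(1))
bar(t,(250,125,310,160)); print("scene"); bar(s,(300,165,380,230))
```

```text
tester blob [ 304    0   37  148 3696]
2 [545.1 156.6  47. ] 25.1
14 [543.5 149.2  47. ] 24.6
26 [542.2 141.6  47. ] 23.4
38 [541.3 133.8  47. ] 24.3
50 [540.  125.9  47. ] 24.5
62 [538.6 117.9  47. ] 24.7
74 [537.3 109.7  47. ] 25.0
86 [535.9 101.4  47. ] 25.2
98 [534.5  92.9  47. ] 25.4
110 [533.4  84.2  47. ] 24.9
122 [531.9  75.3  47. ] 25.2
134 [530.4  66.4  47. ] 25.4
bar blob [14 11 31  6 76] L [264 136] R [294 140] top [264 136] mean [279.4 138.4]
scene
bar blob [ 22  16  36  28 189] L [322 182] R [357 198] top [323 181] mean [339.  191.2]
```

The tester's centre line passes (534.8,94.7) at 80.7° azimuth, so it is seated. Next I triangulate the bar and fit the lid angle.

Run:
```python
from h import *
a=load("t1");b=cam("scene")
P=[c[0]@np.c_[c[1],c[2]] for c in (a,b)]
for p,q in (((279.4,138.2),(340,190)),):
    X=cv2.triangulatePoints(P[0],P[1],np.array(p)[:,None],np.array(q)[:,None].astype(float)); print((X[:3]/X[3]).ravel().round(1))
ex=np.array([np.cos(np.radians(-9.2)),np.sin(np.radians(-9.2)),0]); ey=np.array([-ex[1],ex[0],0]); u=np.array([0,0,1])
O=np.array([534.7,94.7,0])+34*ex; H=O+85*ex+64*u; print("case",O.round(1),"hinge",H.round(1))
for th in (1.5,1.57,1.65,1.75): 
    B=H-200*np.cos(th)*ex+200*np.sin(th)*u
    print(th,B.round(1),"top",proj(a,B).round(1),proj(a,B+46*ey).round(1),proj(a,B-46*ey).round(1),"scene",proj(b,B).round(1),proj(b,B+46*ey).round(1),proj(b,B-46*ey).round(1))
```

```text
[680.4  70.7 261.9]
case [568.3  89.3   0. ] hinge [652.2  75.7  64. ]
1.5 [638.2  77.9 263.5] top [277.1 150. ] [263.8 148.1] [290.4 151.8] scene [350.8 182.7] [365.7 189.4] [336.7 176.4]
1.57 [652.   75.7 264. ] top [277.8 146. ] [264.5 144.2] [291.1 147.9] scene [347.3 184.7] [362.3 191.5] [333.2 178.3]
1.65 [667.8  73.1 263.4] top [278.6 141.6] [265.3 139.8] [291.8 143.5] scene [343.3 187.5] [358.3 194.4] [329.1 180.9]
1.75 [687.4  70.  260.8] top [279.6 136.4] [266.4 134.6] [292.8 138.2] scene [338.1 191.6] [353.2 198.7] [323.9 184.8]
```

```bash
python3 -m handwheel '[{"delta_rot":[0,0,0],"translation":[0,0,-38],"claw":0.3},{"delta_rot":[0,0,0],"translation":[0,0,-38],"claw":0.3},{"delta_rot":[0,0,0],"translation":[0,0,-38],"claw":0.3},{"delta_rot":[0,0,0],"translation":[0,0,-38],"claw":0.3},{"delta_rot":[0,0,0],"translation":[0,0,0],"claw":0.3}]'
python3 -c "
from h import *
plan([683,70.7,330],orient(80.8,90))"
```

```text
t: 23.32
eef_pos: [522.7, 17.2, 333.2]
tcp_rot: [0.762, 0.648, 0.003, 0.003]
wrist_force: [0.4, -0.1, 1.1]
opening: 55.7
trans [ 78.5 149.6   4.6] dist 169.0 rot [ 0.009 -0.    -0.001] t 23.3167 q [-0.11  0.02  1.37 -0.    1.74  0.05]
```

```bash
python3 -m handwheel '[{"delta_rot":[0.004,0,0],"translation":[15.7,30,0],"claw":0.3},{"delta_rot":[0,0,0],"translation":[15.7,30,0],"claw":0.3},{"delta_rot":[0,0,0],"translation":[15.7,30,0],"claw":0.3},{"delta_rot":[0,0,0],"translation":[15.7,30,0],"claw":0.3},{"delta_rot":[0,0,0],"translation":[15.7,30,0],"claw":0.3},{"delta_rot":[0,0,0],"translation":[0,0,0],"claw":0.3},{"delta_rot":[0,0,0],"translation":[0,0,0],"claw":0.3}]'
python3 - <<'E'
from h import *
c=save('wrist','w10'); im=cv2.imread('pics/raw_w10.png')
h=cv2.cvtColor(im,cv2.COLOR_BGR2HSV); m=cv2.inRange(h,(10,100,70),(35,255,255))
n,l,st,ce=cv2.connectedComponentsWithStats(m)
for j in range(1,n):
    if st[j][4]>100:
        print("blob",st[j],ce[j].round(1))
        for v in range(st[j][1]+3,st[j][1]+st[j][3]-3,max(8,st[j][3]//10)):
            u=np.where(l[v]==j)[0]; print("  v",v,u.min(),u.max(),"mid@262",bp(c,((u.min()+u.max()+1)/2,v),262).round(1)[:2],"w",np.linalg.norm(bp(c,(u.min(),v),267)-bp(c,(u.max()+1,v),267)).round(1))
for th in (1.65,1.7,1.75):
    ex=np.array([np.cos(np.radians(-9.2)),np.sin(np.radians(-9.2)),0]);H=np.array([652.2,75.7,64])
    print(th,(H-200*np.cos(th)*ex+[0,0,200*np.sin(th)]).round(1))
plan([683,70.7,247],orient(80.8,90))
E
```

```text
t: 23.9
eef_pos: [683.3, 71.1, 322.8]
tcp_rot: [0.762, 0.648, -0.003, -0.003]
wrist_force: [-0.7, -0.5, -0.5]
opening: 55.3
blob [  528     0   112   400 30927] [589.6 169.9]
  v 3 536 639 mid@262 [841.6 172.1] w 53.5
  v 43 536 639 mid@262 [842.6 152.3] w 55.1
  v 83 536 639 mid@262 [843.8 131.3] w 56.8
  v 123 535 639 mid@262 [844.7 109. ] w 59.2
  v 163 537 639 mid@262 [846.5  85.1] w 59.9
  v 203 535 639 mid@262 [847.3  59.7] w 63.2
  v 243 534 639 mid@262 [848.4  32.5] w 66.0
  v 283 534 639 mid@262 [849.9   3.3] w 68.4
  v 323 536 639 mid@262 [852.2 -28.2] w 69.7
  v 363 623 639 mid@262 [884.7 -67. ] w 11.8
blob [ 186  102   35   98 1998] [204.  151.9]
  v 105 186 211 mid@262 [624.1 154.9] w 14.7
  v 114 188 212 mid@262 [623.7 149.9] w 14.2
  v 123 189 213 mid@262 [622.9 144.9] w 14.3
  v 132 190 211 mid@262 [621.3 140. ] w 12.7
  v 141 191 215 mid@262 [621.4 134.6] w 14.5
  v 150 192 216 mid@262 [620.6 129.4] w 14.6
  v 159 193 217 mid@262 [619.9 124.1] w 14.7
  v 168 194 218 mid@262 [619.1 118.7] w 14.8
  v 177 195 218 mid@262 [617.9 113.2] w 14.3
  v 186 196 219 mid@262 [617
[... 553 characters left out ...]
299 315 327 mid@262 [673.4  19. ] w 8.6
blob [486 237  18  21 212] [494.5 246.4]
  v 240 487 495 mid@262 [788.1  44.3] w 5.6
  v 248 488 499 mid@262 [789.5  38.4] w 7.5
blob [375 315  23  31 510] [386.5 329. ]
  v 318 378 392 mid@262 [714.7  -2.5] w 10.1
  v 326 375 395 mid@262 [714.   -8.9] w 14.2
  v 334 379 397 mid@262 [715.4 -15.7] w 13.0
  v 342 384 394 mid@262 [715.3 -22.4] w 7.6
blob [576 335  41  21 221] [595.3 346.2]
  v 338 599 613 mid@262 [865.6 -42.7] w 10.2
  v 346 595 603 mid@262 [861.2 -48.7] w 6.2
1.65 [667.8  73.2 263.4]
1.7 [677.6  71.6 262.3]
1.75 [687.4  70.  260.8]
trans [ 0.2  1.  77.2] dist 77.2 rot [-0.006  0.001 -0.001] t 23.95 q [-0.01  0.39  0.95  0.    1.8   0.15]
```

The bar's middle is at (681.6,71,262), so the lid is at about 1.72 rad. I'll descend with the jaws straddling the bar and close gently.

```bash
python3 -m handwheel '[{"delta_rot":[-0.006,0,0],"translation":[0,-1.5,0],"claw":0.2},{"delta_rot":[0,0,0],"translation":[0,0,20],"claw":0.2},{"delta_rot":[0,0,0],"translation":[0,0,20],"claw":0.2},{"delta_rot":[0,0,0],"translation":[0,0,20],"claw":0.2},{"delta_rot":[0,0,0],"translation":[0,0,15],"claw":0.2},{"delta_rot":[0,0,0],"translation":[0,0,0],"claw":-0.9},{"delta_rot":[0,0,0],"translation":[0,0,0],"claw":-0.9},{"delta_rot":[0,0,0],"translation":[0,0,0],"claw":-0.9},{"delta_rot":[0,0,0],"translation":[0,0,0],"claw":-0.9},{"delta_rot":[0,0,0],"translation":[0,0,0],"claw":-0.9},{"delta_rot":[0,0,0],"translation":[0,0,0],"claw":-0.9},{"delta_rot":[0,0,0],"translation":[0,0,0],"claw":-0.9},{"delta_rot":[0,0,0],"translation":[0,0,0],"claw":-0.9}]' 25
python3 -c "
from h import *
plan([681.6,71,247],orient(80.8,90))"
```

```text
t: 25.03
eef_pos: [681.4, 69.6, 253.1]
tcp_rot: [0.762, 0.647, 0.002, 0.002]
wrist_force: [0.3, -1.0, 8.1]
opening: 8.9
trans [ 1.4 -0.1  6.1] dist 6.2 rot [ 0.006 -0.    -0.002] t 25.0333 q [-0.01  0.38  1.11 -0.    1.65  0.15]
```

The bar is gripped at 8.9 mm opening. I'll compute the arc steps.

```bash
python3 -c "
import numpy as np
t=np.array([1.72,1.68]+list(np.arange(1.61,0.2,-.07)))
print(np.c_[t[1:],-200*np.diff(np.cos(t)),-200*np.diff(np.sin(t))].round(2).tolist())"
```

```text
[[1.68, -7.93, -1.03], [1.61, -13.96, -1.04], [1.54, -14.0, -0.06], [1.47, -13.97, 0.92], [1.4, -13.87, 1.89], [1.33, -13.7, 2.86], [1.26, -13.47, 3.81], [1.19, -13.17, 4.74], [1.12, -12.8, 5.65], [1.05, -12.38, 6.54], [0.98, -11.89, 7.39], [0.91, -11.34, 8.2], [0.84, -10.74, 8.97], [0.77, -10.09, 9.7], [0.7, -9.39, 10.38], [0.63, -8.64, 11.01], [0.56, -7.85, 11.59], [0.49, -7.02, 12.11], [0.42, -6.15, 12.57], [0.35, -5.26, 12.97], [0.28, -4.34, 13.31], [0.21, -3.4, 13.58]]
```

```bash
python3 -m handwheel '[{"delta_rot":[0,0,0],"translation":[0,-7.9,-1],"claw":-0.9},{"delta_rot":[0,0,0],"translation":[0,-14,-1],"claw":-0.9},{"delta_rot":[0,0,0],"translation":[0,-14,-0.1],"claw":-0.9},{"delta_rot":[0,0,0],"translation":[0,-14,0.9],"claw":-0.9},{"delta_rot":[0,0,0],"translation":[0,-13.9,1.9],"claw":-0.9},{"delta_rot":[0,0,0],"translation":[0,-13.7,2.9],"claw":-0.9},{"delta_rot":[0,0,0],"translation":[0,-13.5,3.8],"claw":-0.9},{"delta_rot":[0,0,0],"translation":[0,-13.2,4.7],"claw":-0.9},{"delta_rot":[0,0,0],"translation":[0,-12.8,5.7],"claw":-0.9},{"delta_rot":[0,0,0],"translation":[0,-12.4,6.5],"claw":-0.9}]'
python3 -c "
from h import *
th=1.05; ex=np.array([np.cos(np.radians(-9.2)),np.sin(np.radians(-9.2)),0]);H=np.array([652.2,75.7,64]); B=H-200*np.cos(th)*ex+[0,0,200*np.sin(th)]; print(B.round(1)); plan(B-[0,0,9],orient(80.8,90))"
```

```text
t: 25.87
eef_pos: [553.0, 90.7, 227.4]
tcp_rot: [0.762, 0.647, 0.002, 0.002]
wrist_force: [-2.9, 0.5, 6.1]
opening: 8.5
[554.   91.6 237.5]
trans [ 1.1  0.8 -1. ] dist 1.7 rot [ 0.005 -0.    -0.002] t 25.8667 q [ 0.03  0.12  1.48 -0.    1.54  0.19]
```

```bash
python3 -m handwheel '[{"delta_rot":[0,0,0],"translation":[0,-11.9,7.4],"claw":-0.9},{"delta_rot":[0,0,0],"translation":[0,-11.3,8.2],"claw":-0.9},{"delta_rot":[0,0,0],"translation":[0,-10.7,9],"claw":-0.9},{"delta_rot":[0,0,0],"translation":[0,-10.1,9.7],"claw":-0.9},{"delta_rot":[0,0,0],"translation":[0,-9.4,10.4],"claw":-0.9},{"delta_rot":[0,0,0],"translation":[0,-8.6,11],"claw":-0.9},{"delta_rot":[0,0,0],"translation":[0,-7.9,11.6],"claw":-0.9},{"delta_rot":[0,0,0],"translation":[0,-7,12.1],"claw":-0.9},{"delta_rot":[0,0,0],"translation":[0,-6.1,12.6],"claw":-0.9},{"delta_rot":[0,0,0],"translation":[0,-5.3,13],"claw":-0.9},{"delta_rot":[0,0,0],"translation":[0,0,0],"claw":-0.9}]'
python3 -c "
from h import *
th=0.35; ex=np.array([np.cos(np.radians(-9.2)),np.sin(np.radians(-9.2)),0]);H=np.array([652.2,75.7,64]); B=H-200*np.cos(th)*ex+[0,0,200*np.sin(th)]; print(B.round(1)); plan(B-[0,0,9],orient(80.8,90))
t=np.arange(.35,-.01,-.035)
print(np.c_[t[1:],-200*np.diff(np.cos(t)),-200*np.diff(np.sin(t))].round(1).tolist())"
```

```text
t: 26.78
eef_pos: [465.5, 105.0, 120.0]
tcp_rot: [0.762, 0.647, 0.0, 0.001]
wrist_force: [-2.4, 1.7, 0.0]
opening: 8.9
[466.7 105.7 132.6]
trans [ 0.9  1.2 -3.6] dist 3.9 rot [ 0.002  0.    -0.002] t 26.7833 q [ 0.06  0.01  1.82 -0.    1.31  0.22]
[[0.3, -2.3, 6.6], [0.3, -2.1, 6.7], [0.2, -1.8, 6.8], [0.2, -1.6, 6.8], [0.2, -1.3, 6.9], [0.1, -1.1, 6.9], [0.1, -0.9, 6.9], [0.1, -0.6, 7.0], [0.0, -0.4, 7.0], [-0.0, -0.1, 7.0]]
```

```bash
python3 -m handwheel '[{"delta_rot":[0,0,0],"translation":[0,-2.3,6.6],"claw":-0.9},{"delta_rot":[0,0,0],"translation":[0,-2.1,6.7],"claw":-0.9},{"delta_rot":[0,0,0],"translation":[0,-1.8,6.8],"claw":-0.9},{"delta_rot":[0,0,0],"translation":[0,-1.6,6.8],"claw":-0.9},{"delta_rot":[0,0,0],"translation":[0,-1.3,6.9],"claw":-0.9},{"delta_rot":[0,0,0],"translation":[0,-1.1,6.9],"claw":-0.9},{"delta_rot":[0,0,0],"translation":[0,-0.9,6.9],"claw":-0.9},{"delta_rot":[0,0,0],"translation":[0,-0.5,5],"claw":-0.9},{"delta_rot":[0,0,0],"translation":[0,-0.3,4],"claw":-0.9},{"delta_rot":[0,0,0],"translation":[0,0,0],"claw":-0.9},{"delta_rot":[0,0,0],"translation":[0,0,0],"claw":-0.9}]'
python3 -m handwheel '[{"delta_rot":[0,0,0],"translation":[0,0,2],"claw":-0.9},{"delta_rot":[0,0,0],"translation":[0,0,2],"claw":-0.9},{"delta_rot":[0,0,0],"translation":[0,0,0],"claw":-0.9},{"delta_rot":[0,0,0],"translation":[0,0,0],"claw":-0.9}]'
```

```text
t: 27.7
eef_pos: [454.0, 106.9, 64.8]
tcp_rot: [0.762, 0.647, -0.0, 0.0]
wrist_force: [-11.6, 3.4, 1.4]
opening: 9.0
t: 28.03
eef_pos: [453.8, 106.9, 60.7]
tcp_rot: [0.762, 0.647, -0.0, -0.0]
wrist_force: [-13.2, 2.2, -0.9]
opening: 8.6
```

```bash
python3 -m handwheel '[{"delta_rot":[0,0,0],"translation":[0,-1.5,2],"claw":-0.9},{"delta_rot":[0,0,0],"translation":[0,0,2],"claw":-0.9},{"delta_rot":[0,0,0],"translation":[0,0,0],"claw":-0.9},{"delta_rot":[0,0,0],"translation":[0,0,0],"claw":-0.9}]'
python3 -m handwheel '[{"delta_rot":[0,0,0],"translation":[0,-0.5,2],"claw":-0.9},{"delta_rot":[0,0,0],"translation":[0,0,0],"claw":-0.9},{"delta_rot":[0,0,0],"translation":[0,0,0],"claw":-0.9}]'
```

```text
t: 28.37
eef_pos: [453.6, 107.0, 56.9]
tcp_rot: [0.762, 0.647, 0.001, 0.001]
wrist_force: [-4.4, 1.9, 0.1]
opening: 8.6
t: 28.62
eef_pos: [453.5, 107.0, 54.8]
tcp_rot: [0.762, 0.647, 0.001, 0.002]
wrist_force: [2.9, 0.8, -0.1]
opening: 8.8
```

```bash
python3 -m handwheel '[{"delta_rot":[0,0,0],"translation":[0,0,2],"claw":-0.9},{"delta_rot":[0,0,0],"translation":[0,0,0],"claw":-0.9},{"delta_rot":[0,0,0],"translation":[0,0,0],"claw":-0.9}]'
python3 -m handwheel '[{"delta_rot":[0,0,0],"translation":[0,0,2],"claw":-0.9},{"delta_rot":[0,0,0],"translation":[0,0,0],"claw":-0.9},{"delta_rot":[0,0,0],"translation":[0,0,0],"claw":-0.9}]'
python3 -m handwheel '[{"delta_rot":[0,0,0],"translation":[0,0,2],"claw":-0.9},{"delta_rot":[0,0,0],"translation":[0,0,0],"claw":-0.9},{"delta_rot":[0,0,0],"translation":[0,0,0],"claw":-0.9}]'
```

```text
t: 28.87
eef_pos: [453.3, 107.0, 52.6]
tcp_rot: [0.762, 0.647, 0.001, 0.001]
wrist_force: [4.9, 1.1, -0.6]
opening: 8.8
t: 29.12
eef_pos: [453.3, 107.0, 50.5]
tcp_rot: [0.762, 0.647, 0.001, 0.001]
wrist_force: [6.2, 0.5, 0.1]
opening: 8.8
t: 29.37
eef_pos: [453.4, 107.0, 49.3]
tcp_rot: [0.762, 0.647, 0.001, 0.002]
wrist_force: [-1.1, -1.3, 15.5]
opening: 8.7
```

Firm contact at 15.5 N with the bar at about z 64: the lid is down. I'll release with a small opening, rise clear and check.

```bash
python3 -m handwheel '[{"delta_rot":[0,0,0],"translation":[0,0,0],"claw":-0.5},{"delta_rot":[0,0,0],"translation":[0,0,0],"claw":-0.5},{"delta_rot":[0,0,0],"translation":[0,0,0],"claw":-0.5},{"delta_rot":[0,0,0],"translation":[0,0,0],"claw":-0.5},{"delta_rot":[0,0,0],"translation":[0,0,-5],"claw":-0.5},{"delta_rot":[0,0,0],"translation":[0,0,-10],"claw":-0.5},{"delta_rot":[0,0,0],"translation":[0,0,-15],"claw":-0.5},{"delta_rot":[0,0,0],"translation":[0,0,-30],"claw":-0.5},{"delta_rot":[0,0,0],"translation":[-20,0,-35],"claw":-0.5},{"delta_rot":[0,0,0],"translation":[-30,0,-35],"claw":-0.5},{"delta_rot":[0,0,0],"translation":[-35,0,-20],"claw":-0.5},{"delta_rot":[0,0,0],"translation":[-35,0,0],"claw":-0.5},{"delta_rot":[0,0,0],"translation":[0,0,0],"claw":-0.5},{"delta_rot":[0,0,0],"translation":[0,0,0],"claw":-0.5}]'
python3 - <<'E'
from h import *
ex=np.array([np.cos(np.radians(-9.2)),np.sin(np.radians(-9.2)),0]);ey=np.array([-ex[1],ex[0],0]);H=np.array([652.2,75.7,64])
for name in ("wrist","scene","top"):
    c=save(name,'f_'+name); im=cv2.imread(f'pics/raw_f_{name}.png')
    h=cv2.cvtColor(im,cv2.COLOR_BGR2HSV); m=cv2.inRange(h,(10,100,70),(35,255,255))
    n,l,st,ce=cv2.connectedComponentsWithStats(m)
    e=[proj(c,H-200*ex+s*ey).round(1).tolist() for s in (46,0,-46)]; print(name,"shut bar expected",e, "at .1rad",proj(c,H-200*np.cos(.1)*ex+[0,0,20]).round(1))
    for j in range(1,n):
        if st[j][4]>20 and np.linalg.norm(ce[j]-e[1])<80: 
            q=np.argwhere(l==j)[:,::-1]; print("  blob",st[j],ce[j].round(1), q[q[:,0].argmin()],q[q[:,0].argmax()],q[q[:,1].argmin()],q[q[:,1].argmax()])
print(arm.observe()["wrist_force"])
E
```

```text
t: 30.53
eef_pos: [433.4, -9.8, 196.2]
tcp_rot: [0.763, 0.646, 0.001, 0.002]
wrist_force: [-0.7, 0.4, -0.5]
opening: 21.6
wrist shut bar expected [[324.1, -31.5], [324.4, 40.5], [324.7, 105.5]] at .1rad [326.1  35. ]
  blob [ 317    0   48  117 1859] [328.5  67.6] [317   0] [364 105] [317   0] [354 116]
scene shut bar expected [[397.2, 220.7], [384.4, 214.6], [372.2, 208.8]] at .1rad [384.9 209.5]
  blob [365 207  34  20 104] [383.2 215.3] [365 211] [398 220] [371 207] [393 226]
top shut bar expected [[262.8, 210.9], [274.8, 212.7], [286.9, 214.4]] at .1rad [274.2 211.5]
  blob [256 204   8   9  29] [261.3 207.4] [256 204] [263 204] [256 204] [261 212]
  blob [277 213  13   4  33] [283.2 214.6] [277 214] [289 214] [278 213] [284 216]
[0.2653132  0.52872416 0.01914201]
```

The scene camera agrees with a shut lid: expected ends (372,209) and (397,221), seen (371,207) and (398,220). That resolves only to about 0.02 rad, so I'll confirm by touching the bar from above with shut fingers.

```bash
python3 -m handwheel '[{"delta_rot":[0,0,0],"translation":[30,3,0],"claw":-1},{"delta_rot":[0,0,0],"translation":[30,0,0],"claw":-1},{"delta_rot":[0,0,0],"translation":[30,0,20],"claw":-1},{"delta_rot":[0,0,0],"translation":[29,0,30],"claw":-1},{"delta_rot":[0,0,0],"translation":[0,0,30],"claw":-1},{"delta_rot":[0,0,0],"translation":[0,0,25],"claw":-1},{"delta_rot":[0,0,0],"translation":[0,0,10],"claw":-1},{"delta_rot":[0,0,0],"translation":[0,0,0],"claw":-1},{"delta_rot":[0,0,0],"translation":[0,0,0],"claw":-1}]'
python3 -m handwheel '[{"delta_rot":[0,0,0],"translation":[0,0,3],"claw":-1},{"delta_rot":[0,0,0],"translation":[0,0,2],"claw":-1},{"delta_rot":[0,0,0],"translation":[0,0,0],"claw":-1},{"delta_rot":[0,0,0],"translation":[0,0,0],"claw":-1}]'
```

```text
t: 31.43
eef_pos: [456.2, 108.8, 80.8]
tcp_rot: [0.762, 0.648, 0.001, 0.001]
wrist_force: [-0.1, -0.1, 0.8]
opening: -0.1
t: 31.77
eef_pos: [456.3, 108.3, 75.8]
tcp_rot: [0.762, 0.647, 0.001, 0.001]
wrist_force: [0.7, 0.5, 0.9]
opening: 0.1
```

```bash
python3 -m handwheel '[{"delta_rot":[0,0,0],"translation":[0,0,2],"claw":-1},{"delta_rot":[0,0,0],"translation":[0,0,2],"claw":-1},{"delta_rot":[0,0,0],"translation":[0,0,0],"claw":-1},{"delta_rot":[0,0,0],"translation":[0,0,0],"claw":-1}]'
python3 -m handwheel '[{"delta_rot":[0,0,0],"translation":[0,0,2],"claw":-1},{"delta_rot":[0,0,0],"translation":[0,0,1],"claw":-1},{"delta_rot":[0,0,0],"translation":[0,0,0],"claw":-1},{"delta_rot":[0,0,0],"translation":[0,0,0],"claw":-1}]'
```

```text
t: 32.1
eef_pos: [456.0, 108.3, 71.1]
tcp_rot: [0.762, 0.647, 0.001, 0.001]
wrist_force: [0.1, -0.4, -0.3]
opening: 0.2
t: 32.43
eef_pos: [456.3, 108.4, 68.7]
tcp_rot: [0.762, 0.647, 0.001, 0.001]
wrist_force: [-3.6, -0.9, 9.8]
opening: 0.1
```

Contact comes at z 68.7, and the bar's top is at 69 mm when shut, so the lid is fully closed. I'll back off and hand in.

```bash
python3 -m handwheel '[{"delta_rot":[0,0,0],"translation":[0,0,-10],"claw":-1},{"delta_rot":[0,0,0],"translation":[0,0,-35],"claw":-1},{"delta_rot":[0,0,0],"translation":[0,0,-40],"claw":-1},{"delta_rot":[0,0,0],"translation":[0,0,-40],"claw":-1},{"delta_rot":[0,0,0],"translation":[0,0,0],"claw":-1},{"delta_rot":[0,0,0],"translation":[0,0,0],"claw":-1}]'
python3 -c "
from workcell import arm
print(arm.observe()['wrist_force'],arm.hand_in())"
```

```text
t: 32.93
eef_pos: [456.6, 108.6, 195.8]
tcp_rot: [0.762, 0.647, 0.002, 0.002]
wrist_force: [-0.5, 0.4, -1.2]
opening: 0.4
the job is handed in; nothing more can be done
[-0.48763409  0.39628565 -1.16756087] None
```

The job is done and handed in at about 33 s of the 64 s allowed; no verdict is reported.

**What I did:** I pulled the tester from its holder with a side grasp from the -y side. I laid it flat on the larger white pad, let go, then picked it up again at its middle and set it in both forks. I then gripped the lid's brass bar, swung it down along its arc and released it shut.

**Last checks:**
- **Tester:** after release, the wrist picture put its centre line within about 1 mm of the bed point and about 0.2° off the case's y. I could not see the tester again once the lid was shut.
- **Lid:** shut fingers touched the bar's top at z 68.7 mm, where 69 mm is expected when shut. The scene camera agreed to about 2 pixels (about 0.04 rad).
- **Robot:** it was clear of everything at hand-in, with wrist force near zero.

**What went wrong or disagreed:**
- **First approach:** coming from the +y side, the last joint reached its limit, so I went round to the other side.
- **First fork estimate:** the top camera put the forks about 13 mm off in x from the close view. I had clicked the wrong spot on them, so I used the close view.
- **Lid lowering:** there was a sideways force of about 13 N near the end, which went away after a 2 mm shift to the front.
- **Bystanders:** I did not re-measure them afterwards. No contact with any of them showed during the moves.

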